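# Fallen oil tins back into the bench rack

### The job

Two square tins with black screw caps have been knocked over on the bench. First stand both of them upright, caps up, on the bare bench top and let go, so that they stand there by themselves at the same time and any leak would show; then take each one again and set it down, not dropping it, upright, cap up and centred on one of the two black rubber pads that mark the free places in the wooden rack, one tin on each pad. Leave the containers in the rack standing where they are and do not shift the other things on the bench.

Things in the scene. Friction and masses are not known exactly. Their poses are not given: they have to be found in the camera images.
- big_tin_mid (a point): Larger square steel tin, starts lying on one of its flat sides. The point is the centre of its square body, 50 x 50 mm in section and 90 mm long; x axis runs along the tin from its foot to its cap, y and z axes are normal to its flat sides. Foot at x = -45 mm, top of the square body at x = +45 mm, then a shoulder and a black screw cap, 28 mm in diameter, ending at x = +69 mm. A paper label band. About 0.30 kg.
- small_tin_mid (a point): Smaller square steel tin of the same kind, starts lying on one of its flat sides. The point is the centre of its square body, 44 x 44 mm in section and 80 mm long; x axis from foot to cap, y and z axes normal to its flat sides. Foot at x = -40 mm, top of the square body at x = +40 mm, cap 28 mm in diameter ending at x = +64 mm. About 0.22 kg.
- rack: Fixed low wooden rack on the bench, 92 mm (its x) by 364 mm (its y, along the row) outside, floor 12 mm above the bench, rims 8 mm thick that rise 14 mm above the floor (26 mm above the bench) all round. Origin: centre of its underside on the bench. Five places in a row along its y axis at -136, -68, 0, +68 and +136 mm; three hold containers, two are free and have rubber pads.
- pad1_top (a point): Centre of the top face of one black rubber pad, 58 x 58 mm and 2 mm thick, fixed on the rack floor (top 14 mm above the bench): one free place. Axes parallel to the rack's.
- pad2_top (a point): The same for the other pad and free place.
- spray_can: Upright loose aluminium bottle with a white cap, in the rack: 52 mm diameter, 118 mm high. Origin: centre of its underside, z axis up.
- food_tin: Upright loose round tin with paper label, in the rack: 53 mm diameter, 108 mm high. Origin: centre of its underside, z axis up.
- screw_jar: Upright loose glass jar with steel lid, in the rack: 52 mm diameter, 100 mm high. Origin: centre of its underside, z axis up.
- mug: Bystander: loose steel cup without handle, standing on the bench, 72 mm diameter, 60 mm high. Origin: centre of its underside.
- tape_roll: Bystander: loose roll of grey tape lying flat, 84 mm diameter, 25 mm high. Origin: centre of its underside.
- wood_block: Bystander: loose offcut of wood on the bench, 90 (its x) x 60 x 40 mm high. Origin: centre of its underside.

How it is judged (in metres and radians):
On the way:
1. both tins stand upright on the bare bench at the same time, let go (angle between each of big_tin_mid, small_tin_mid's own x axis and vertical below 0.12 rad and height (world z) of big_tin_mid between 0.039 and 0.051 m and contact force between each of big_tin, small_tin and the fingers below 0.05 N and linear speed of each of big_tin, small_tin below 0.03 m/s and height (world z) of small_tin_mid between 0.034 and 0.046 m), for 0.2 s.
At the end, for the whole second after the job is handed in: Both tins stand in the rack, caps up, within 0.12 rad of upright, one on each rubber pad, centred within 14 mm of the pad's centre and resting on it, released and at rest; the three containers stand upright within 15 mm of where they were and the cup, tape and wood within 20 mm of where they were (angle between each of big_tin_mid, small_tin_mid's own x axis and vertical below 0.12 rad and z of big_tin_mid in the frame of pad1_top between 0.039 and 0.051 m and linear speed of each of big_tin, small_tin below 0.02 m/s and z of small_tin_mid in the frame of pad1_top between 0.034 and 0.046 m and ((horizontal distance between big_tin_mid and pad1_top below 0.014 m and horizontal distance between small_tin_mid and pad2_top below 0.014 m) or (horizontal distance between big_tin_mid and pad2_top below 0.014 m and horizontal distance between small_tin_mid and pad1_top below 0.014 m)) and angle between each of spray_can, food_tin, screw_jar's own z axis and vertical below 0.12 rad and distance of each of spray_can, food_tin, screw_jar from where it was at the start of the episode below 0.015 m and distance of each of mug, tape_roll, wood_block from where it was at the start of the episode below 0.02 m); the robot touches nothing.
It fails at once if a container in the rack is tipped (0.35 rad) or shoved (25 mm) (angle between any of spray_can, food_tin, screw_jar's own z axis and vertical above 0.35 rad or distance of any of spray_can, food_tin, screw_jar from where it was at the start of the episode above 0.025 m).
It fails at once if the cup, tape or wood block is tipped or shoved (25 mm) (angle between any of mug, tape_roll, wood_block's own z axis and vertical above 0.35 rad or distance of any of mug, tape_roll, wood_block from where it was at the start of the episode above 0.025 m).
It fails at once if the big tin is let go while more than 8 mm above a pad ((horizontal distance between big_tin_mid and pad1_top below 0.03 m and z of big_tin_mid in the frame of pad1_top above 0.053 m and contact force between big_tin and the fingers below 0.05 N) or (horizontal distance between big_tin_mid and pad2_top below 0.03 m and z of big_tin_mid in the frame of pad2_top above 0.053 m and contact force between big_tin and the fingers below 0.05 N)).
It fails at once if the small tin is let go while more than 8 mm above a pad ((horizontal distance between small_tin_mid and pad1_top below 0.03 m and z of small_tin_mid in the frame of pad1_top above 0.048 m and contact force between small_tin and the fingers below 0.05 N) or (horizontal distance between small_tin_mid and pad2_top below 0.03 m and z of small_tin_mid in the frame of pad2_top above 0.048 m and contact force between small_tin and the fingers below 0.05 N)).
It also fails if it takes over 72 s, if anything falls off the work surface, if the arm or the gripper's body presses on something with over 40 N, if the wrist force passes 120 N, or if a joint passes its speed limit or range.

### The arm

A 6-joint arm with a two-finger parallel gripper is mounted at the origin on the work surface. World frame = base frame: x ahead of the robot, y to its left, z up, the work surface at z = 0. Lengths are in mm, angles in rad, forces in N, time in s.
With the tool pointing down it reaches from about 225 to 725 mm from the base axis. Payload 3.1 kg.
Tool frame: the origin (TCP) lies at the very end of the fingers, on their centre line; the grasp point (between the pads) lies 19 mm behind it; z points along the fingers, y is the direction in which the jaws open and shut (so a half turn about z gives the same grasp; the last joint's range is limited). The gripper opens to 85 mm and grips with 20 to 120 N. Pads are 22 mm wide; open, the fingers measure 114 mm over their backs; the gripper's body (76 mm by 85 mm) begins 54 mm behind the grasp point. The pads swing forward as they close: fully open they stand 13 mm farther back than shut.
Start: joints at [1.192, 0.048, 0.099, 1.622, 0, 1.443], TCP at [130.302, 508.565, 231.312] pointing down, gripper open.
Joint ranges: [-2.91, 2.91], [-0.99, 1.94], [-1.21, 1.42], [-2.12, 2.29], [-1.49, 1.47], [-3.14, 3.14]. Speed limits (rad/s): [2.79, 2.79, 3.14, 3.14, 3.14, 3.14].

### API

Orientations are given as a rotation vector (axis times angle).
In Python, from bench import read_state, read_camera, sign_off gives the robot as it stands.
- The arm moves only by the shell command python3 -m jog 'ROWS' [FORCE]. ROWS is JSON, a list that holds one entry, the list of rows, each a list of 7 numbers: the shift along the tool's x, y, z in mm, then the turn, a rotation vector about the tool's x, y, z in degrees, then the finger opening in mm, from 0 to 85.4. In form: [[[tx, ty, tz, ax, ay, az, grip], ...]]. A call has exactly 5 rows; each row is the pose to reach, as a shift and turn from the pose commanded when the call began, along the tool's axes at that moment; what a row does not reach only later rows make up. A row lasts 1/12 s, in which the tool goes at most 41.7 mm and 7.16 degrees, less where a joint would pass 70% of its speed; a pose out of reach is approached as far as the arm can. A call with a gripper value outside its range is refused whole. The fingers move at their own pace and stop on an object; FORCE is the grip in N (left out, the last holds). Time passes only in rows, so rows that repeat a pose let the fingers close, or fill a call up. It gives the time, the measured TCP pose, the force and the opening at its end, in the units of the state.
- read_state(): the state, without advancing time (a new reading comes with each control period).
- read_camera(name): name is "side" or "top"; returns a dict with "frame" (400x640x3 uint8, blue, green, red), "range_z" (400x640 float32, mm along the optical axis (not along the pixel's ray), 0 where there is no reading), "fx", "fy", "cx", "cy" (pixels), "cam_to_world" (4x4, takes a point from camera to world coordinates). Camera axes: x right, y up, looking along -z (the intrinsics and any distortion apply to the point x, -y, -z); pixel columns grow to the right and rows downward; lengths in mm; the calibration is good to about 2 mm. A picture is of the moment at which its call begins.
- sign_off(): hands the job in, once; it reports no verdict.
The state is a dict: "time_s": time; "joints": joint angles; "qd": joint speeds; "joint_torque": joint torques, N m; "position": TCP position; "eef_rot": TCP orientation; "contact_force": force on the tool from outside, world axes, zero at the start; "torque": the same for the moment, N m; "width": finger opening in mm.
Only numpy, scipy, OpenCV 4.12 (cv2) and the standard library are available. Lean on these libraries where they do the work, as an engineer would, in place of code of your own. Each camera call takes 0.05 s, during which the arm holds its last target.

## Working session

There is one attempt and no reset: what is moved stays moved. The work goes in short steps, Python scripts to look and compute and a shell command to move; the robot and the scene stay as the last step left them, time stands still between calls to the robot, and variables do not carry over. Pictures are saved under pics/ and viewed, and the job is handed in when it is done.

```bash
ls; mkdir -p pics
python3 - <<'E'
from bench import *
import cv2,numpy as np,pickle
print(read_state())
for n in("side","top"):
    c=read_camera(n);cv2.imwrite(f"pics/{n}0.png",c["frame"]);pickle.dump(c,open(f"{n}0.pkl","wb"))
    print({k:v for k,v in c.items() if k not in("frame","range_z")})
E
```

```text
pics
{'time_s': 0.0, 'joints': array([1.19217365e+00, 4.87480842e-02, 9.75799725e-02, 1.62203230e+00,
       1.34678494e-05, 1.44298506e+00]), 'qd': array([ 0.00010507,  0.00067466,  0.00031857, -0.00053646,  0.00034394,
       -0.00093132]), 'joint_torque': array([ 7.24309011e-04, -3.38782525e+01,  3.20015037e+01,  2.02694169e-02,
       -1.16100136e-04, -4.00885000e-06]), 'position': array([130.07894679, 507.98012271, 230.10962987]), 'eef_rot': array([-0.3928646 , -3.11630916,  0.00364989]), 'contact_force': array([ 0.21408061, -0.23491552, -0.27690408]), 'torque': array([-0.00752757, -0.03398482,  0.01369587]), 'width': 85.45032271339636}
{'fx': 425.2007306409957, 'fy': 425.2007306409957, 'cx': 323.3911031558532, 'cy': 194.98568743077803, 'cam_to_world': array([[ 7.88398771e-01,  4.03273934e-01, -4.64540107e-01,
         6.83867744e+01],
       [-6.15145935e-01,  5.22691559e-01, -5.90244876e-01,
        -6.14624579e+02],
       [ 4.78081946e-03,  7.51108294e-01,  6.60161704e-01,
         7.54506521e+02],
       [ 0.00000000e+00,  0.00000000e+00,  0.00000000e+00,
         1.00000000e+00]])}
{'fx': 406.82689476020334, 'fy': 406.82689476020334, 'cx': 314.1369883011467, 'cy': 201.78265257326868, 'cam_to_world': array([[ 1.24595528e-02,  9.95653235e-01, -9.23005726e-02,
         4.41495933e+02],
       [-9.99501975e-01,  1.50775767e-02,  2.77212843e-02,
         1.55735258e+01],
       [ 2.89924554e-02,  9.19092098e-02,  9.95345234e-01,
         1.13034761e+03],
       [ 0.00000000e+00,  0.00000000e+00,  0.00000000e+00,
         1.00000000e+00]])}
```

View pics/top0.png

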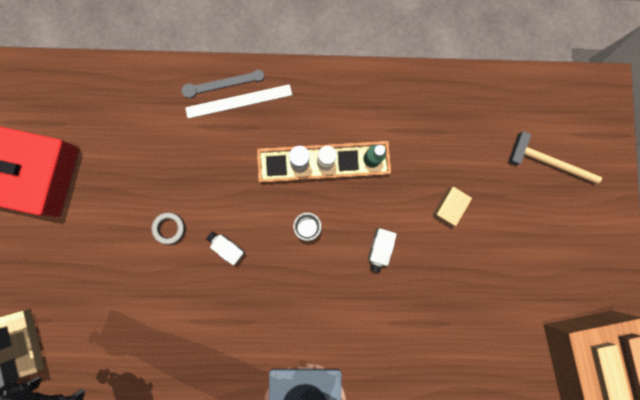

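View pics/side0.png

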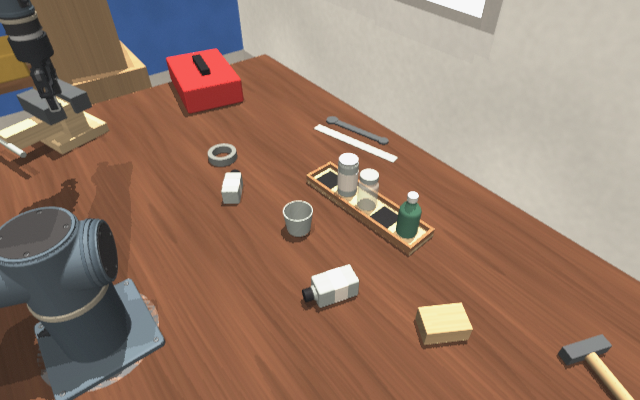

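The top view shows tins at px (226,250) with its cap toward (211,238), and at (383,247) with its cap toward (376,268). The pads are at (276,165) and (348,160). The mug is at (307,227), the tape at (168,229) and the wood at (454,206). Next I'll measure these in the point clouds.

```bash
cat > h.py <<'E'
import numpy as np,cv2,pickle
def cloud(c):
    z=c["range_z"];v,u=np.mgrid[:z.shape[0],:z.shape[1]]
    P=np.stack([(u-c["cx"])/c["fx"]*z,-(v-c["cy"])/c["fy"]*z,-z],-1)
    M=c["cam_to_world"];W=P@M[:3,:3].T+M[:3,3];W[z<=0]=np.nan;return W
def proj(c,p):
    M=c["cam_to_world"];q=(np.asarray(p)-M[:3,3])@M[:3,:3]
    return c["cx"]+c["fx"]*q[0]/-q[2],c["cy"]-c["fy"]*q[1]/-q[2]
E
python3 - <<'E'
from h import *
c=pickle.load(open("top0.pkl","rb"));W=cloud(c)
for n,(u,v) in dict(tinL=(226,250),capL=(212,238),tinR=(383,247),capR=(376,267),pad1=(276,165),pad2=(348,160),mug=(307,227),tape=(168,215),wood=(454,206),floor=(300,300),c1=(300,158),c2=(327,157),c3=(378,152)).items(): print(n,W[v,u].round(1))
# tins
for n,(u0,u1,v0,v1) in dict(L=(200,250,225,272),R=(360,405,222,280)).items():
  S=W[v0:v1,u0:u1].reshape(-1,3);S=S[~np.isnan(S[:,0])]
  print(n,np.histogram(S[:,2],bins=[-20,-5,0,5,10,15,20,25,30,35,40,42,44,46,48,50,52,54,60]))
  T=S[S[:,2]>25];r=cv2.minAreaRect(T[:,:2].astype(np.float32));print(r)
# other cam
c=pickle.load(open("side0.pkl","rb"));W2=cloud(c)
for n,p in dict(L=(370,225),R=(380,-155)).items():
  S=W2.reshape(-1,3);S=S[~np.isnan(S[:,0])]
  k=(np.hypot(S[:,0]-W[250 if n=='L' else 247,226 if n=='L' else 383][0],S[:,1]-W[250 if n=='L' else 247,226 if n=='L' else 383][1])<85)&(S[:,2]>12)&(S[:,2]<70)
  T=S[k];print(n,len(T),np.percentile(T[:,2],[50,90,99]),cv2.minAreaRect(T[:,:2].astype(np.float32)))
# height map crops
for i,(u0,u1,v0,v1) in enumerate([(196,256,222,276),(355,410,222,280),(250,400,135,190)]):
  im=pickle.load(open("top0.pkl","rb"))["frame"][v0:v1,u0:u1]
  cv2.imwrite(f"pics/crop{i}.png",cv2.resize(im,None,fx=5 if i==2 else 9,fy=5 if i==2 else 9,interpolation=cv2.INTER_CUBIC))
E
```

```text
tinL [411.  216.7  41.8]
capL [442.1 255.9  35.5]
tinR [ 424.  -198.7   50.8]
capR [ 370.5 -182.    39.2]
pad1 [645.6  91.5  15. ]
pad2 [ 663.3 -108.5   14.9]
mug [475.6   3.1   4.5]
tape [502.4 378.6  23.5]
wood [ 536.5 -393.6   43.9]
floor [276.8  19.3   1.1]
c1 [645.7  24.4 118.3]
c2 [650.3 -44.  114.2]
c3 [ 661.7 -170.7  132. ]
L (array([   3,  651, 1014,   25,    9,    9,    8,   24,   49,   58,   59,
        154,  178,   77,   14,    4,    0,    0]), array([-20,  -5,   0,   5,  10,  15,  20,  25,  30,  35,  40,  42,  44,
        46,  48,  50,  52,  54,  60]))
((420.09979248046875, 224.795654296875), (104.08049774169922, 44.92396545410156), 54.30331802368164)
R (array([ 15, 925, 837,  19,   9,   6,  14,  22,  33,  57,  14,   8,  27,
       100, 214, 204,  78,  12]), array([-20,  -5,   0,   5,  10,  15,  20,  25,  30,  35,  40,  42,  44,
        46,  48,  50,  52,  54,  60]))
((414.2511901855469, -196.69862365722656), (51.098602294921875, 113.44290161132812), 74.10712432861328)
L 546 [42.62959409 45.62460484 47.16797475] ((417.28277587890625, 221.44573974609375), (106.9871597290039, 45.145751953125), 53.35546112060547)
R 1485 [48.61460949 51.42216101 52.90519297] ((412.2254638671875, -199.69190979003906), (51.545894622802734, 113.85962677001953), 74.0631103515625)
```

Run:
```python
import cv2,numpy as np
a=[cv2.imread(f"pics/crop{i}.png") for i in(0,1)]
h=min(x.shape[0] for x in a);cv2.imwrite("pics/crops.png",np.hstack([cv2.resize(x,(390,480)) for x in a]))
```

```text
(no output)
```

View pics/crop2.png

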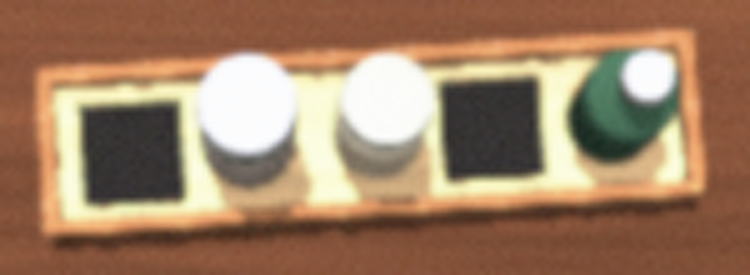

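View pics/crop0.png

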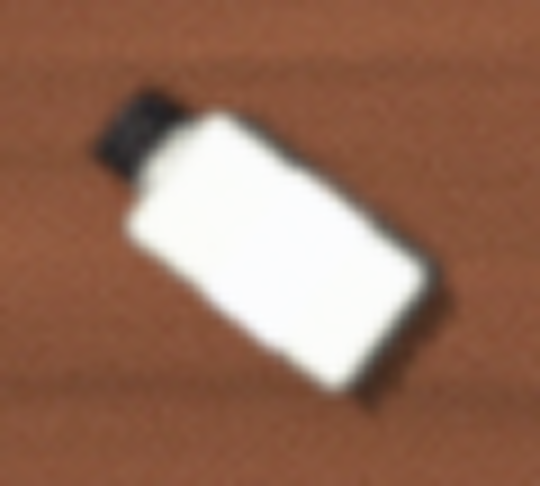

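View pics/crop1.png

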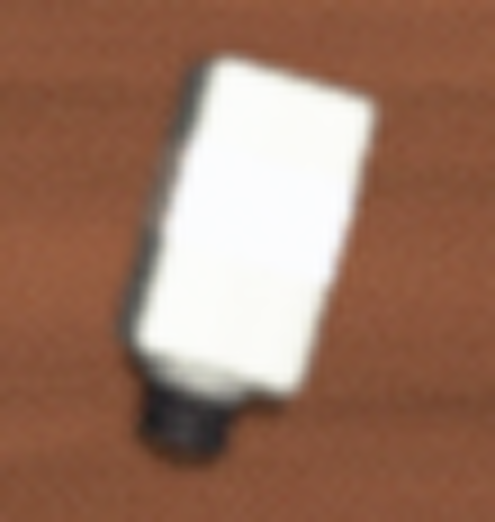

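Left is the small tin (axis at 54°) and right is the big tin (axis at 164°). I'll refine these, fit the pads, and write a helper that works out moves.

```bash
cat >> h.py <<'E'
from scipy.spatial.transform import Rotation as Rn
def tooldown(yang,lean=0):
    """tool y at world angle yang (deg), pointing down, then turned about tool y by lean deg"""
    y=np.array([np.cos(np.radians(yang)),np.sin(np.radians(yang)),0]);z=np.array([0,0,-1.]);x=np.cross(y,z)
    return Rn.from_matrix(np.stack([x,y,z],1))*Rn.from_rotvec([0,np.radians(lean),0])
def go(G,R,off=19):
    """relative move taking grasp point to G with orientation R (off: grasp point behind TCP)"""
    from bench import read_state
    s=read_state();p=np.array(s["position"]);C=Rn.from_rotvec(s["eef_rot"])
    t=np.asarray(G,float)+off*R.apply([0,0,1])
    d=C.inv().apply(t-p);r=(C.inv()*R).as_rotvec(degrees=True)
    print("t",s["time_s"],"TCP",p.round(1),"->",t.round(1),"SHIFT",d.round(1),"TURN",r.round(1),"w",round(s["width"],1),"q",np.round(s["joints"],2))
E
python3 - <<'E'
from h import *
import bench
ct=pickle.load(open("top0.pkl","rb"));W=cloud(ct)
# pads: dark pixels in rack
f=ct["frame"].astype(int).sum(2)
for u0,u1,v0,v1 in [(262,290,150,182),(336,361,146,174)]:
    m=np.zeros(f.shape,np.uint8);m[v0:v1,u0:u1]=(f[v0:v1,u0:u1]<230)
    P=W[m>0];print(m.sum(),P[:,2].mean());print(cv2.minAreaRect(P[:,:2].astype(np.float32)))
    # ray plane version z=14
    v,u=np.nonzero(m);d=np.stack([(u-ct["cx"])/ct["fx"],-(v-ct["cy"])/ct["fy"],-np.ones(len(u))],1)@ct["cam_to_world"][:3,:3].T
    o=ct["cam_to_world"][:3,3];X=o+d*((14-o[2])/d[:,2])[:,None];print("plane",cv2.minAreaRect(X[:,:2].astype(np.float32)),X.mean(0))
cs=pickle.load(open("side0.pkl","rb"));W2=cloud(cs);f=cs["frame"].astype(int).sum(2)
for u0,u1,v0,v1 in [(315,340,168,190),(368,402,203,232)]:
    m=np.zeros(f.shape,np.uint8);m[v0:v1,u0:u1]=(f[v0:v1,u0:u1]<190)
    P=W2[m>0];print("side",m.sum(),np.nanmean(P,0),cv2.minAreaRect(P[:,:2].astype(np.float32)))
# rack outline from top: height 18..34
S=W[130:195,245:405].reshape(-1,3);k=(S[:,2]>19)&(S[:,2]<33);r=cv2.minAreaRect(S[k][:,:2].astype(np.float32));print("rack",r)
a=np.array([np.cos(np.radians(54)),np.sin(np.radians(54)),0])
go(np.array([411.7,213.4,130])+5*a,tooldown(144,30))
E
```

```text
337 nan
((635.859619140625, 86.37297058105469), (85.63088989257812, 42.1921501159668), 27.29666519165039)
plane ((634.5390014648438, 87.34908294677734), (74.50801086425781, 55.02762222290039), 8.335609436035156) [643.76060684  90.87035558  14.        ]
325 nan
((663.265380859375, -107.66573333740234), (48.79180908203125, 50.314125061035156), 5.3345136642456055)
plane ((662.4745483398438, -107.71975708007812), (51.14018630981445, 50.011940002441406), 4.520331382751465) [ 662.50103829 -107.9672947    14.        ]
side 20 [645.07273401  98.20871564  14.44661733] ((645.1270141601562, 93.78369140625), (43.297035217285156, 43.093379974365234), 6.7958550453186035)
side 75 [ 651.32424352 -140.2925031    37.31466853] ((641.1740112304688, -121.2435302734375), (87.55675506591797, 56.96427917480469), 58.54948806762695)
rack ((658.2733764648438, -41.34503173828125), (93.21741485595703, 363.9736022949219), 4.680671691894531)
t 0.1 TCP [130.1 508.1 230.2] -> [409.1 209.8 113.5] SHIFT [-344.3 -219.5  117.1] TURN [ 17.8  26.2 -66.7] w 85.2 q [ 1.19  0.05  0.1   1.62 -0.    1.44]
```

```bash
python3 -m jog '[[[-170,-110,40,9,13,-33,85],[-344,-219,60,18,26,-67,85],[-344,-219,60,18,26,-67,85],[-344,-219,60,18,26,-67,85],[-344,-219,60,18,26,-67,85]]]' 60
python3 - <<'E'
from h import *
a=np.array([np.cos(np.radians(54)),np.sin(np.radians(54)),0])
go(np.array([411.7,213.4,130])+5*a,tooldown(144,30))
E
```

```text
time_s: 0.52
position: [258.2, 372.1, 202.5]
eef_rot: [0.388, -2.9, 0.165]
contact_force: [1.1, 0.5, 1.2]
width: 85.0
t 0.5167 TCP [258.2 372.1 202.5] -> [409.1 209.8 113.5] SHIFT [-122.  -189.2   79.7] TURN [  9.8  14.9 -37.3] w 85.0 q [0.79 0.11 0.08 1.78 0.04 0.52]
```

```bash
python3 -m jog '[[[-122,-189,80,10,15,-37,85],[-122,-189,80,10,15,-37,85],[-122,-189,80,10,15,-37,85],[-122,-189,80,10,15,-37,85],[-122,-189,80,10,15,-37,85]]]'
python3 - <<'E'
from h import *
a=np.array([np.cos(np.radians(54)),np.sin(np.radians(54)),0])
go(np.array([411.7,213.4,80])+5*a,tooldown(144,30))
E
```

```text
time_s: 0.93
position: [389.8, 229.4, 124.0]
eef_rot: [1.103, -2.449, 0.311]
contact_force: [0.3, -0.1, 0.8]
width: 85.0
t 0.9333 TCP [389.8 229.4 124. ] -> [409.1 209.8  63.5] SHIFT [-27.1 -25.9  54.9] TURN [ 1.2  1.7 -5.2] w 85.0 q [ 0.51  0.38  0.17  1.83 -0.18 -0.29]
```

```bash
python3 -m jog '[[[-27,-26,55,1,2,-5,85],[-27,-26,55,1,2,-5,85],[-27,-26,55,1,2,-5,85],[-27,-26,55,1,2,-5,85],[-27,-26,55,1,2,-5,85]]]'
python3 - <<'E'
from h import *
a=np.array([np.cos(np.radians(54)),np.sin(np.radians(54)),0])
go(np.array([411.7,213.4,28])+5*a,tooldown(144,30))
import bench
for n in("top","side"):
    c=bench.read_camera(n);x,y=map(int,proj(c,(411,213,40)));x=max(100,x);cv2.imwrite(f"pics/a_{n}.png",cv2.resize(c["frame"][max(0,y-70):y+70,x-100:x+100],None,fx=3,fy=3))
E
```

```text
time_s: 1.35
position: [407.7, 211.9, 66.1]
eef_rot: [1.194, -2.371, 0.322]
contact_force: [-0.1, -0.2, 0.5]
width: 85.4
t 1.35 TCP [407.7 211.9  66.1] -> [409.1 209.8  11.5] SHIFT [-26.6  -2.3  47.7] TURN [ 0.2 -0.1 -0.5] w 85.4 q [ 0.48  0.45  0.13  1.74 -0.22 -0.39]
```

View pics/a_side.png

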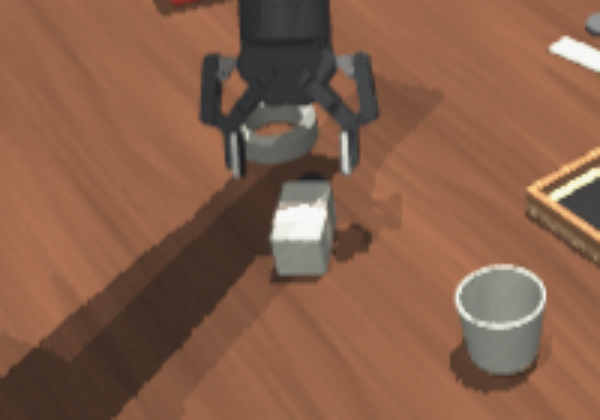

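View pics/a_top.png

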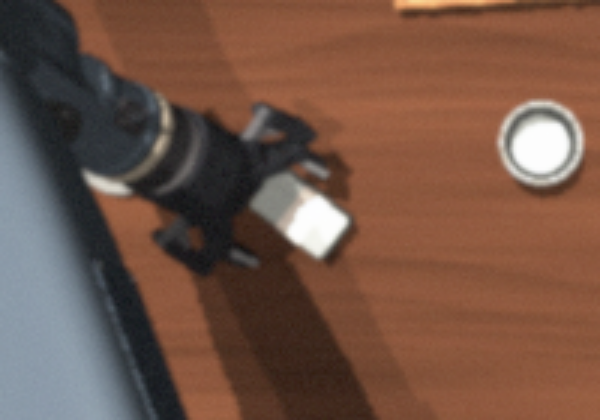

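The jaws straddle the tin in both views: fingers at about (237,150) and (349,150), with the tin at (303,230) in the side crop. I'll descend and grip.

```bash
python3 -m jog '[[[-10,-1,18,0,0,0,85],[-18,-2,34,0,0,0,85],[-26,-2,47,0,0,0,85],[-26,-2,47,0,0,0,85],[-26,-2,47,0,0,0,85]]]' 60
python3 -m jog '[[[0,0,0,0,0,0,40],[0,0,0,0,0,0,20],[0,0,0,0,0,0,20],[0,0,0,0,0,0,20],[0,0,0,0,0,0,20]]]' 60
python3 -m jog '[[[0,0,0,0,0,0,20],[0,0,0,0,0,0,20],[0,0,0,0,0,0,20],[0,0,0,0,0,0,20],[0,0,0,0,0,0,20]]]' 60
python3 - <<'E'
from h import *
go([300,420,180],tooldown(144,0))
E
```

```text
time_s: 1.87
position: [408.8, 209.9, 12.3]
eef_rot: [1.195, -2.37, 0.323]
contact_force: [0.4, 0.7, 0.3]
width: 85.0
time_s: 2.28
position: [410.0, 210.0, 12.4]
eef_rot: [1.194, -2.373, 0.323]
contact_force: [1.0, 1.6, 5.0]
width: 43.4
time_s: 2.7
position: [410.0, 210.0, 12.4]
eef_rot: [1.194, -2.373, 0.323]
contact_force: [1.4, 3.0, 6.2]
width: 43.3
t 2.7 TCP [410.  210.   12.4] -> [300. 420. 161.] SHIFT [ -14.9  213.1 -180.7] TURN [  0.  -30.   -0.6] w 43.3 q [ 0.48  0.49  0.08  1.64 -0.22 -0.4 ]
```

```bash
python3 -m jog '[[[10,0,-18,0,0,0,20],[25,0,-44,0,0,0,20],[20,30,-80,0,-5,0,20],[10,70,-110,0,-12,0,20],[0,110,-140,0,-19,0,20]]]' 60
python3 - <<'E'
from h import *
go([300,420,180],tooldown(144,-30))
E
```

```text
time_s: 3.12
position: [371.4, 312.8, 122.9]
eef_rot: [1.334, -2.654, 0.127]
contact_force: [0.2, 0.6, -1.9]
width: 43.2
t 3.1167 TCP [371.4 312.8 122.9] -> [305.6 427.7 163.5] SHIFT [-44.3 121.4 -49.9] TURN [ -0.1 -40.8  -0.6] w 43.2 q [ 0.6   0.15 -0.02  1.58 -0.06 -0.32]
```

```bash
python3 -m jog '[[[-9,24,-10,0,-7,0,20],[-18,48,-20,0,-14,0,20],[-27,72,-30,0,-21,0,20],[-36,98,-40,0,-28,0,20],[-44,121,-50,0,-35,0,20]]]' 60
python3 - <<'E'
from h import *
go([300,420,130],tooldown(144,-60))
E
```

```text
time_s: 3.53
position: [303.9, 426.4, 163.2]
eef_rot: [-1.238, 2.459, 0.265]
contact_force: [0.1, 1.0, -1.5]
width: 43.5
t 3.5333 TCP [303.9 426.4 163.2] -> [309.7 433.3 120.5] SHIFT [ 9.3 -0.5 42.7] TURN [ -0.4 -35.8  -0.4] w 43.5 q [ 0.79 -0.43 -0.52  1.06  0.06 -0.13]
```

Run:
```python
from h import *
go([335,465,110],tooldown(144,-60))
```

```text
t 3.5333 TCP [303.9 426.4 163.2] -> [344.7 478.3 100.5] SHIFT [-34.5  -1.8  84.2] TURN [ -0.4 -35.8  -0.4] w 43.5 q [ 0.79 -0.43 -0.52  1.06  0.06 -0.13]
```

```bash
python3 -m jog '[[[-7,0,17,0,-7,0,20],[-14,0,34,0,-14,0,20],[-21,-1,51,0,-21,0,20],[-28,-1,68,0,-28,0,20],[-34,-2,84,0,-36,0,20]]]' 60
python3 -m jog '[[[0,0,0,0,0,0,20],[0,0,0,0,0,0,20],[0,0,0,0,0,0,20],[0,0,0,0,0,0,20],[0,0,0,0,0,0,20]]]' 60
python3 - <<'E'
from h import *
go([335,465,60],tooldown(144,-60))
import bench
for n in("top","side"):
    c=bench.read_camera(n);pickle.dump(c,open(f"b_{n}.pkl","wb"));x,y=map(int,proj(c,(335,465,60)));x=max(110,x);y=max(70,y);cv2.imwrite(f"pics/b_{n}.png",cv2.resize(c["frame"][max(0,y-70):y+70,x-110:x+100],None,fx=3,fy=3))
E
```

```text
time_s: 3.95
position: [342.1, 473.4, 98.9]
eef_rot: [-0.994, 1.974, 0.53]
contact_force: [-0.4, 0.8, -2.9]
width: 43.0
time_s: 4.37
position: [346.9, 477.6, 110.4]
eef_rot: [-0.991, 1.966, 0.531]
contact_force: [0.9, -0.2, -1.0]
width: 43.0
t 4.3667 TCP [346.9 477.6 110.4] -> [344.7 478.3  50.5] SHIFT [50.4  2.3 32.3] TURN [-0.6 -3.3 -0.2] w 43.0 q [ 0.75 -0.69 -1.09  0.19  0.15 -0.11]
```

View pics/b_side.png

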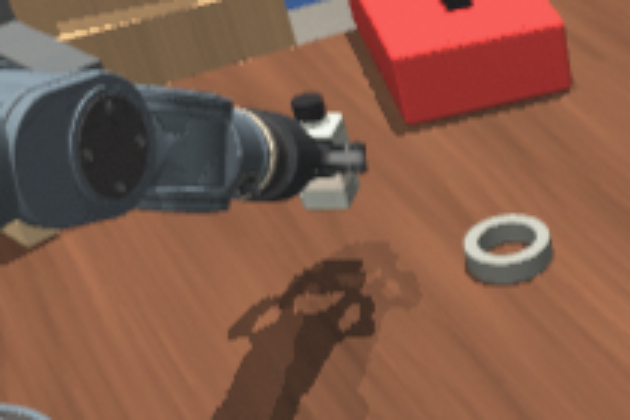

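View pics/b_top.png

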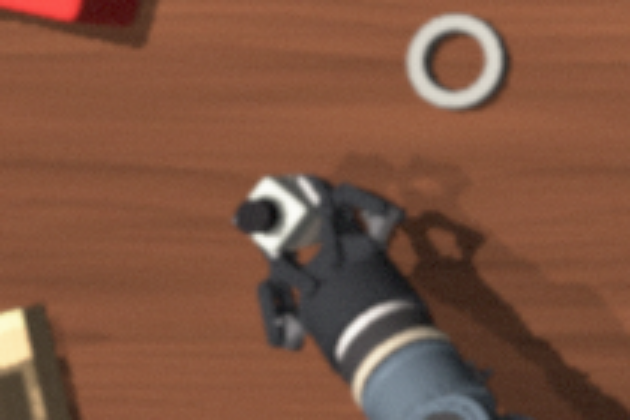

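The small tin is held upright with its cap at (310,107) in the side crop and (258,215) in the top crop. Checking the pose before lowering.

Run:
```python
from h import *
import bench
s=bench.read_state();print(s); R=Rn.from_rotvec(s["eef_rot"]).as_matrix();print(R.round(3))
for n in("top","side"):
    W=cloud(pickle.load(open(f"b_{n}.pkl","rb")));S=W.reshape(-1,3)
    k=(np.hypot(S[:,0]-345,S[:,1]-478)<60)&(S[:,2]>40);T=S[k];print(n,len(T),T[:,2].min(),T[:,2].max())
```

```text
{'time_s': 4.4667, 'joints': array([ 0.74601289, -0.69112086, -1.09674775,  0.1865851 ,  0.15430335,
       -0.10536213]), 'qd': array([ 0.00020693,  0.00173172, -0.03142163,  0.00083459, -0.00138733,
        0.00059399]), 'joint_torque': array([-2.05739358e-03, -1.31335732e+01,  3.79933763e+01, -7.17983365e+00,
        3.34693529e-01, -3.78169589e-04]), 'position': array([346.01172723, 476.85502238, 108.11673419]), 'eef_rot': array([-0.99205722,  1.96844013,  0.53086908]), 'contact_force': array([-0.35278434,  0.57243586, -1.22558724]), 'torque': array([-0.915048  ,  0.62742637,  0.00970102]), 'width': 43.00903275589725}
[[-0.327 -0.803  0.498]
 [-0.444  0.596  0.669]
 [-0.834 -0.002 -0.552]]
top 900 80.93769257256554 184.6622643588637
side 400 77.99484162396084 180.67132863449626
```

```bash
python3 - <<'E'
from h import *
go([335,465,52],tooldown(144,-60))
E
python3 -m jog '[[[12,0,8,0,-1,0,20],[24,1,15,0,-2,0,20],[36,2,23,0,-3,0,20],[47,2,30,0,-3.4,0,20],[47,2,30,0,-3.4,0,20]]]' 60
python3 -m jog '[[[0,0,0,0,0,0,20],[0,0,0,0,0,0,20],[0,0,0,0,0,0,20],[0,0,0,0,0,0,20],[0,0,0,0,0,0,20]]]' 60
python3 - <<'E'
from h import *
go([335,465,48],tooldown(144,-60))
E
```

```text
t 4.4667 TCP [346.  476.9 108.1] -> [344.7 478.3  42.5] SHIFT [54.5  2.1 36.5] TURN [-0.5 -3.5 -0.2] w 43.0 q [ 0.75 -0.69 -1.1   0.19  0.15 -0.11]
time_s: 4.88
position: [341.2, 474.9, 43.7]
eef_rot: [-0.97, 1.928, 0.552]
contact_force: [-0.4, -0.7, -2.9]
width: 43.3
time_s: 5.3
position: [342.7, 476.3, 48.7]
eef_rot: [-0.967, 1.92, 0.553]
contact_force: [0.2, 0.0, -0.8]
width: 43.5
t 5.3 TCP [342.7 476.3  48.7] -> [344.7 478.3  38.5] SHIFT [ 7.4 -0.4  7.5] TURN [-0.5 -0.3 -0.2] w 43.5 q [ 0.75 -0.55 -1.21 -0.12  0.16 -0.1 ]
```

Joint 3 is at its range limit, so I'll move farther out before lowering.

```bash
python3 - <<'E'
from h import *
go([375,520,70],tooldown(144,-60))
E
python3 -m jog '[[[-20,0,10,0,0,0,20],[-36,0,35,0,0,0,20],[-50,0,50,0,0,0,20],[-53,0,66,0,0,0,20],[-53,0,66,0,0,0,20]]]' 60
python3 - <<'E'
from h import *
go([375,520,52],tooldown(144,-60))
E
```

```text
t 5.3 TCP [342.7 476.3  48.7] -> [384.7 533.3  60.5] SHIFT [-45.9   0.2  55.1] TURN [-0.5 -0.3 -0.2] w 43.5 q [ 0.75 -0.55 -1.21 -0.12  0.16 -0.1 ]
time_s: 5.72
position: [394.2, 545.3, 61.2]
eef_rot: [-0.967, 1.919, 0.554]
contact_force: [-0.1, -0.4, -1.7]
width: 44.0
t 5.7167 TCP [394.2 545.3  61.2] -> [384.7 533.3  42.5] SHIFT [23.8  0.5 -3.8] TURN [-0.5 -0.3 -0.2] w 44.0 q [ 0.79 -0.23 -0.98 -0.21  0.13 -0.08]
```

```bash
python3 -m jog '[[[3,0,2,0,0,0,20],[6,0,3.5,0,0,0,20],[9,0,5,0,0,0,20],[12,0,7,0,0,0,20],[12,0,7,0,0,0,20]]]' 60
python3 -m jog '[[[0.5,0,0.3,0,0,0,20],[1,0,0.5,0,0,0,20],[1.5,0,0.8,0,0,0,20],[1.7,0,1,0,0,0,20],[1.7,0,1,0,0,0,20]]]' 60
python3 - <<'E'
from h import *
go([385,534,46],tooldown(144,-60))
import bench
for n in("top","side"):
    c=bench.read_camera(n);pickle.dump(c,open(f"b_{n}.pkl","wb"));x,y=map(int,proj(c,(385,534,60)));x=max(110,x);y=max(70,y);cv2.imwrite(f"pics/c_{n}.png",cv2.resize(c["frame"][max(0,y-70):y+70,x-110:x+100],None,fx=3.5,fy=3.5,interpolation=cv2.INTER_CUBIC))
E
```

```text
time_s: 6.13
position: [390.9, 541.8, 43.2]
eef_rot: [-0.969, 1.925, 0.552]
contact_force: [-0.9, 0.0, -2.0]
width: 43.1
time_s: 6.55
position: [392.0, 543.0, 43.4]
eef_rot: [-0.968, 1.922, 0.553]
contact_force: [-0.1, 0.5, -1.8]
width: 43.5
t 6.55 TCP [392.  543.   43.4] -> [394.7 547.3  36.5] SHIFT [3.4 0.4 7.9] TURN [-0.5 -0.4 -0.2] w 43.5 q [ 0.79 -0.19 -0.99 -0.26  0.13 -0.08]
```

View pics/c_side.png

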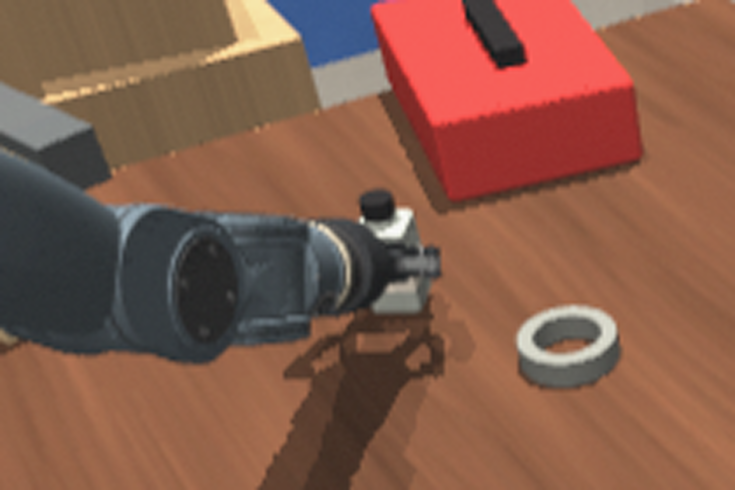

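It is upright and a few mm above the bench. Lowering until contact.

```bash
python3 -m jog '[[[1,0,0.6,0,0,0,20],[2,0,1.2,0,0,0,20],[3,0,1.8,0,0,0,20],[4,0,2.4,0,0,0,20],[4.5,0,2.6,0,0,0,20]]]' 60
python3 -m jog '[[[0.4,0,0.2,0,0,0,20],[0.8,0,0.4,0,0,0,20],[1.2,0,0.6,0,0,0,20],[1.3,0,0.8,0,0,0,20],[1.3,0,0.8,0,0,0,20]]]' 60
python3 -m jog '[[[0.4,0,0.2,0,0,0,20],[0.8,0,0.4,0,0,0,20],[1.2,0,0.6,0,0,0,20],[1.3,0,0.8,0,0,0,20],[1.3,0,0.8,0,0,0,20]]]' 60
```

```text
time_s: 7.07
position: [391.7, 542.7, 37.5]
eef_rot: [-0.968, 1.923, 0.553]
contact_force: [-0.2, -0.5, -2.7]
width: 43.4
time_s: 7.48
position: [391.9, 542.9, 36.5]
eef_rot: [-0.968, 1.922, 0.553]
contact_force: [0.8, -0.2, -1.4]
width: 43.5
time_s: 7.9
position: [392.3, 543.4, 35.9]
eef_rot: [-0.967, 1.921, 0.553]
contact_force: [-0.9, -0.8, 0.4]
width: 43.2
```

```bash
python3 -m jog '[[[0.4,0,0.2,0,0,0,20],[0.8,0,0.4,0,0,0,20],[0.9,0,0.5,0,0,0,20],[0.9,0,0.5,0,0,0,20],[0.9,0,0.5,0,0,0,20]]]' 60
python3 -m jog '[[[0,0,0,0,0,0,50],[0,0,0,0,0,0,60],[0,0,0,0,0,0,75],[0,0,0,0,0,0,85],[0,0,0,0,0,0,85]]]' 60
python3 -m jog '[[[0,0,0,0,0,0,85],[0,0,-5,0,0,0,85],[0,0,-20,0,0,0,85],[0,0,-45,0,0,0,85],[0,0,-80,0,0,0,85]]]' 60
python3 - <<'E'
from h import *
import bench
c=bench.read_camera("side");pickle.dump(c,open("b_side.pkl","wb"));x,y=map(int,proj(c,(385,534,60)));x=max(110,x);y=max(70,y);cv2.imwrite("pics/d_side.png",cv2.resize(c["frame"][max(0,y-70):y+70,x-110:x+100],None,fx=3.5,fy=3.5,interpolation=cv2.INTER_CUBIC))
E
```

```text
time_s: 8.32
position: [392.6, 543.8, 35.8]
eef_rot: [-0.967, 1.919, 0.554]
contact_force: [-2.6, -2.3, 6.2]
width: 43.3
time_s: 8.73
position: [391.6, 542.5, 33.0]
eef_rot: [-0.969, 1.924, 0.552]
contact_force: [-0.6, 0.0, 0.5]
width: 84.9
time_s: 9.15
position: [352.7, 490.3, 70.9]
eef_rot: [-0.969, 1.925, 0.552]
contact_force: [0.5, -0.2, 0.9]
width: 84.9
```

View pics/d_side.png

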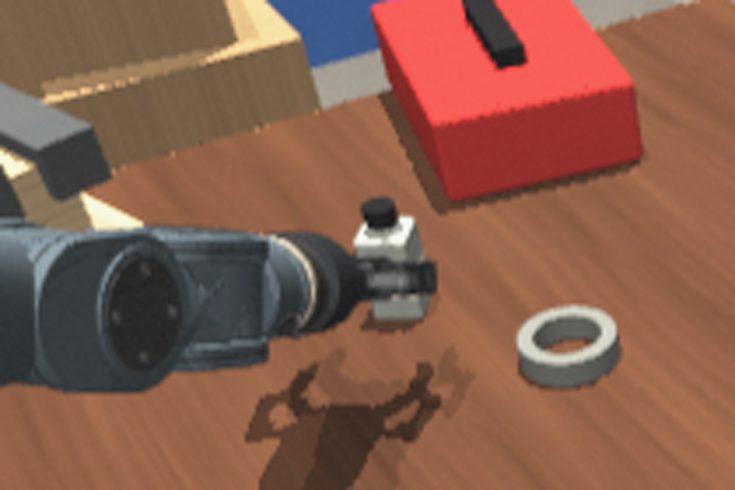

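The small tin stands by itself, with its cap at (380,213) in the crop. Now I'll lift away and swing round to the big tin with a long positive turn about tool z.

Run:
```python
from h import *
go([300,300,250],tooldown(144,0))
```

```text
t 9.2 TCP [351.8 489.7  79.1] -> [300. 300. 231.] SHIFT [ -40.3  -71.6 -234.5] TURN [-0.4 60.1 -0.4] w 84.8 q [ 0.76 -0.57 -1.15 -0.05  0.15 -0.09]
```

```bash
python3 -m jog '[[[0,0,-40,0,0,0,85],[-10,-10,-80,0,7,0,85],[-20,-30,-120,0,14,0,85],[-30,-50,-160,0,21,0,85],[-40,-72,-200,0,28,0,85]]]'
python3 - <<'E'
from h import *
go([330,250,230],tooldown(144,0))
E
```

```text
time_s: 9.62
position: [327.5, 394.7, 150.6]
eef_rot: [-1.113, 2.206, 0.412]
contact_force: [1.8, 0.3, -0.1]
width: 84.6
t 9.6167 TCP [327.5 394.7 150.6] -> [330. 250. 211.] SHIFT [  47.2  -88.3 -120.6] TURN [-0.4 40.9 -0.4] w 84.6 q [ 0.62 -0.8  -0.88  0.8   0.2  -0.24]
```

```bash
python3 -m jog '[[[10,-18,-25,0,7,0,85],[20,-36,-50,0,14,0,85],[30,-54,-75,0,21,0,85],[39,-72,-100,0,28,0,85],[47,-88,-120,0,35,0,85]]]'
python3 - <<'E'
from h import *
go([370,50,230],tooldown(74,0))
E
```

```text
time_s: 10.03
position: [332.8, 250.8, 214.3]
eef_rot: [-1.366, 2.719, 0.065]
contact_force: [0.3, 0.9, 0.6]
width: 85.0
t 10.0333 TCP [332.8 250.8 214.3] -> [370.  50. 211.] SHIFT [ 138.5 -149.6  -10.7] TURN [ 3.4  5.6 69.3] w 85.0 q [ 0.45 -0.35 -0.29  1.53  0.04 -0.48]
```

```bash
python3 -m jog '[[[28,-30,-2,1,1,7,85],[56,-60,-4,1,2,14,85],[84,-90,-6,2,3,21,85],[112,-120,-8,2,4,28,85],[138,-150,-10,2,4,35,85]]]'
python3 - <<'E'
from h import *
go([400,-120,230],tooldown(39,0))
E
```

```text
time_s: 10.45
position: [370.1, 50.3, 206.5]
eef_rot: [-0.488, 3.068, 0.018]
contact_force: [1.4, -0.4, 0.6]
width: 85.0
t 10.45 TCP [370.1  50.3 206.5] -> [ 400. -120.  211.] SHIFT [  24.2 -171.1   -6.4] TURN [ 1.5  1.6 69.1] w 85.0 q [-0.06 -0.39 -0.33  1.6   0.02 -0.38]
```

```bash
python3 -m jog '[[[5,-35,-1,0,0,7,85],[10,-70,-2,0,0,14,85],[15,-105,-3,0,0,21,85],[20,-140,-5,1,1,28,85],[24,-171,-6,1,1,35,85]]]'
python3 - <<'E'
from h import *
go([424,-180,180],tooldown(4,0))
E
```

```text
time_s: 10.87
position: [400.9, -120.3, 210.9]
eef_rot: [0.464, 3.091, 0.001]
contact_force: [-0.0, 0.5, 0.3]
width: 84.8
t 10.8667 TCP [ 400.9 -120.3  210.9] -> [ 424. -180.  161.] SHIFT [-38.8 -50.5  50.4] TURN [ 0.7  0.7 68.9] w 84.8 q [-0.46 -0.25 -0.22  1.59  0.01 -0.16]
```

```bash
python3 -m jog '[[[-8,-10,6,0,0,7,85],[-16,-20,12,0,0,14,85],[-24,-30,18,0,0,21,85],[-32,-40,24,0,0,28,85],[-39,-50,30,0,0,35,85]]]'
python3 -m jog '[[[0,0,0,0,0,7,85],[0,0,0,0,0,14,85],[0,0,0,0,0,21,85],[0,0,0,0,0,28,85],[0,0,0,0,0,35,85]]]'
python3 -m jog '[[[0,0,0,0,0,7,85],[0,0,0,0,0,14,85],[0,0,0,0,0,21,85],[0,0,0,0,0,28,85],[0,0,0,0,0,35,85]]]'
python3 - <<'E'
from h import *
a=np.array([np.cos(np.radians(164)),np.sin(np.radians(164)),0])
go(np.array([424.7,-201.5,130])+5*a,tooldown(-106,30))
E
```

```text
time_s: 11.28
position: [424.4, -178.0, 180.8]
eef_rot: [1.372, 2.81, 0.01]
contact_force: [-0.7, -0.2, -0.3]
width: 85.0
time_s: 11.7
position: [424.2, -177.2, 181.0]
eef_rot: [2.155, 2.27, 0.016]
contact_force: [-0.3, -0.4, -0.5]
width: 84.8
time_s: 12.12
position: [424.2, -177.2, 181.1]
eef_rot: [2.74, 1.519, 0.021]
contact_force: [-0.1, -0.7, -0.4]
width: 85.2
t 12.1167 TCP [ 424.2 -177.2  181.1] -> [ 429.  -202.7  113.5] SHIFT [-19.6  16.7  67.7] TURN [-18.9  24.8  72.2] w 85.2 q [-0.55 -0.14 -0.19  1.52  0.01  1.58]
```

```bash
python3 -m jog '[[[-4,3,8,0,0,7,85],[-8,6,16,0,0,14,85],[-12,10,24,0,0,21,85],[-16,13,32,0,0,28,85],[-19,17,40,0,0,35,85]]]'
python3 -m jog '[[[0,0,0,0,0,7,85],[0,0,0,0,0,14,85],[0,0,0,0,0,21,85],[0,0,0,0,0,28,85],[0,0,0,0,0,35,85]]]'
python3 - <<'E'
from h import *
a=np.array([np.cos(np.radians(164)),np.sin(np.radians(164)),0])
go(np.array([424.7,-201.5,90])+5*a,tooldown(-106,30))
E
```

```text
time_s: 12.53
position: [429.2, -202.6, 140.9]
eef_rot: [3.074, 0.625, 0.024]
contact_force: [-0.3, 0.4, -0.3]
width: 84.9
time_s: 12.95
position: [429.3, -202.3, 141.1]
eef_rot: [-3.124, 0.329, -0.024]
contact_force: [-0.2, 0.9, -0.4]
width: 84.7
t 12.95 TCP [ 429.3 -202.3  141.1] -> [ 429.  -202.7   73.5] SHIFT [-1.2  0.6 67.6] TURN [-1.2 29.1  3.8] w 84.7 q [-0.59 -0.1  -0.23  1.43  0.01  2.76]
```

```bash
python3 -m jog '[[[0,0,14,0,7,1,85],[0,0,28,0,14,2,85],[-1,0,42,-1,21,3,85],[-1,1,56,-1,28,4,85],[-1,1,68,-1,29,4,85]]]'
python3 - <<'E'
from h import *
a=np.array([np.cos(np.radians(164)),np.sin(np.radians(164)),0])
go(np.array([424.7,-201.5,31])+7*a,tooldown(-106,30))
import bench
for n in("top","side"):
    c=bench.read_camera(n);pickle.dump(c,open(f"e_{n}.pkl","wb"));x,y=map(int,proj(c,(424,-201,60)));cv2.imwrite(f"pics/e_{n}.png",cv2.resize(c["frame"][max(0,y-70):y+70,x-110:x+100],None,fx=3,fy=3,interpolation=cv2.INTER_CUBIC))
E
```

```text
time_s: 13.37
position: [421.6, -197.1, 61.5]
eef_rot: [2.953, -0.415, 0.775]
contact_force: [-2.4, 2.0, -3.9]
width: 85.2
t 13.3667 TCP [ 421.6 -197.1   61.5] -> [ 427.1 -202.2   14.5] SHIFT [-17.2   3.8  44.2] TURN [-0.6  0.7 -0.1] w 85.2 q [-0.74 -0.67 -0.89  0.88  0.23  2.74]
```

View pics/e_side.png

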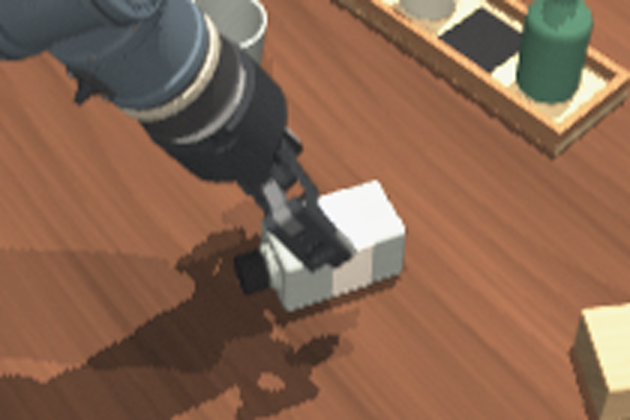

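View pics/e_top.png

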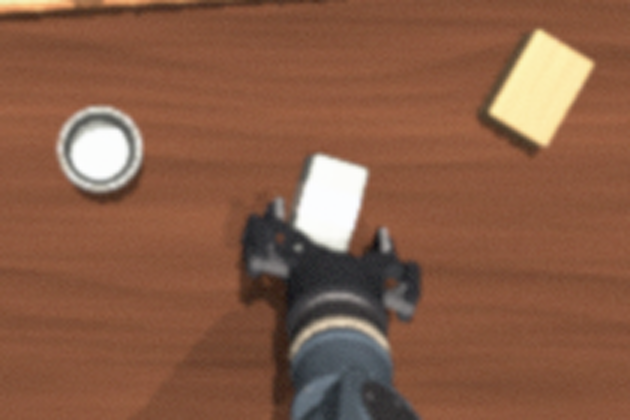

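The tin lies between the jaws, with fingers at (273,225) and (385,250) in the top crop. Descending to grip.

```bash
python3 -m jog '[[[-5,1,12,0,0,0,85],[-10,2,24,0,0,0,85],[-14,3,33,0,0,0,85],[-14,3,33,0,0,0,85],[-14,3,33,0,0,0,85]]]'
python3 - <<'E'
from h import *
a=np.array([np.cos(np.radians(164)),np.sin(np.radians(164)),0])
go(np.array([424.7,-201.5,31])+7*a,tooldown(-106,30))
E
```

```text
time_s: 13.88
position: [434.3, -208.4, 40.1]
eef_rot: [2.943, -0.407, 0.789]
contact_force: [0.5, -0.6, 0.5]
width: 84.7
t 13.8833 TCP [ 434.3 -208.4   40.1] -> [ 427.1 -202.2   14.5] SHIFT [-20.2  -4.   17.8] TURN [-0.3  0.   0.2] w 84.7 q [-0.74 -0.6  -0.9   0.79  0.23  2.73]
```

```bash
python3 -m jog '[[[-7,-1,6,0,0,0,85],[-14,-3,12,0,0,0,85],[-20,-4,17,0,0,0,85],[-20,-4,17,0,0,0,85],[-20,-4,17,0,0,0,85]]]'
python3 - <<'E'
from h import *
a=np.array([np.cos(np.radians(164)),np.sin(np.radians(164)),0])
go(np.array([424.7,-201.5,31])+7*a,tooldown(-106,30))
E
```

```text
time_s: 14.3
position: [424.3, -200.0, 11.4]
eef_rot: [2.946, -0.409, 0.784]
contact_force: [0.2, -0.3, 1.0]
width: 85.3
t 14.3 TCP [ 424.3 -200.    11.4] -> [ 427.1 -202.2   14.5] SHIFT [ 4.4  1.4 -1.1] TURN [-0.4  0.3  0.1] w 85.3 q [-0.74 -0.61 -0.97  0.74  0.23  2.73]
```

```bash
python3 -m jog '[[[2,1,0,0,0,0,70],[2,1,0,0,0,0,40],[2,1,0,0,0,0,20],[2,1,0,0,0,0,20],[2,1,0,0,0,0,20]]]' 70
python3 -m jog '[[[0,0,0,0,0,0,20],[0,0,0,0,0,0,20],[0,0,0,0,0,0,20],[0,0,0,0,0,0,20],[0,0,0,0,0,0,20]]]' 70
python3 - <<'E'
from h import *
go([424,-202,150],tooldown(-106,0))
E
```

```text
time_s: 14.72
position: [427.1, -202.7, 14.9]
eef_rot: [2.943, -0.408, 0.788]
contact_force: [-2.0, 0.9, 4.1]
width: 49.3
time_s: 15.13
position: [427.1, -202.7, 14.9]
eef_rot: [2.943, -0.408, 0.788]
contact_force: [-2.0, 1.5, 6.7]
width: 49.5
t 15.1333 TCP [ 427.1 -202.7   14.9] -> [ 424. -202.  131.] SHIFT [  55.2   -0.2 -102.2] TURN [ -0.3 -30.    0.2] w 49.5 q [-0.74 -0.6  -0.96  0.74  0.23  2.73]
```

```bash
python3 -m jog '[[[8,0,-16,0,0,0,20],[18,0,-36,0,0,0,20],[30,0,-60,0,-7,0,20],[44,0,-84,0,-14,0,20],[55,0,-102,0,-21,0,20]]]' 70
python3 - <<'E'
from h import *
go([424,-230,180],tooldown(-106+33,0))
E
```

```text
time_s: 15.55
position: [420.8, -200.5, 129.0]
eef_rot: [3.087, -0.428, 0.228]
contact_force: [1.8, -1.4, -1.4]
width: 49.4
t 15.55 TCP [ 420.8 -200.5  129. ] -> [ 424. -230.  161.] SHIFT [ 15.6  27.4 -30.1] TURN [  2.2  -8.2 -32.7] w 49.4 q [-0.63 -0.27 -0.4   1.3   0.05  2.8 ]
```

```bash
python3 -m jog '[[[3,5,-6,0,-2,-7,20],[6,11,-12,0,-4,-14,20],[9,16,-18,1,-6,-21,20],[12,22,-24,2,-7,-28,20],[15,27,-30,2,-8,-33,20]]]' 70
python3 - <<'E'
from h import *
go([410,-290,190],tooldown(-38,0))
E
```

```text
time_s: 15.97
position: [425.2, -231.0, 159.4]
eef_rot: [3.101, 0.479, 0.01]
contact_force: [0.3, -0.6, -3.3]
width: 49.7
t 15.9667 TCP [ 425.2 -231.   159.4] -> [ 410. -290.  171.] SHIFT [-32.3  51.7 -11.6] TURN [  0.4  -0.2 -34.4] w 49.7 q [-0.64 -0.07 -0.16  1.47  0.    2.2 ]
```

```bash
python3 -m jog '[[[-6,10,-2,0,0,-7,20],[-12,20,-4,0,0,-14,20],[-18,30,-6,0,0,-21,20],[-25,41,-9,0,0,-28,20],[-32,52,-12,0,0,-35,20]]]' 70
python3 - <<'E'
from h import *
go([400,-350,190],tooldown(-3,0))
E
```

```text
time_s: 16.38
position: [409.7, -289.5, 171.3]
eef_rot: [2.81, 1.39, 0.01]
contact_force: [0.2, -0.2, -3.1]
width: 49.2
t 16.3833 TCP [ 409.7 -289.5  171.3] -> [ 400. -350.  171.] SHIFT [-53.9  29.    0.4] TURN [  0.5  -0.  -34.4] w 49.2 q [-0.75 -0.03 -0.1   1.49  0.    1.47]
```

```bash
python3 -m jog '[[[-11,6,0,0,0,-7,20],[-22,12,0,0,0,-14,20],[-33,18,0,0,0,-21,20],[-44,24,0,0,0,-28,20],[-54,29,0,0,0,-35,20]]]' 70
python3 - <<'E'
from h import *
go([390,-420,190],tooldown(32,0))
E
```

```text
time_s: 16.8
position: [399.7, -350.3, 171.4]
eef_rot: [2.261, 2.169, 0.007]
contact_force: [-0.0, 1.0, -3.4]
width: 49.2
t 16.8 TCP [ 399.7 -350.3  171.4] -> [ 390. -420.  171.] SHIFT [-70.   -6.7   0.5] TURN [  0.5   0.3 -34.4] w 49.2 q [-0.85  0.05 -0.02  1.5   0.    0.76]
```

```bash
python3 -m jog '[[[-14,-1,0,0,0,-7,20],[-28,-3,0,0,0,-14,20],[-42,-4,0,0,0,-21,20],[-56,-5,0,0,0,-28,20],[-70,-7,0,0,0,-34,20]]]' 70
python3 - <<'E'
from h import *
go([394,-480,160],tooldown(38,-30))
E
```

```text
time_s: 17.22
position: [389.5, -419.7, 171.5]
eef_rot: [1.528, 2.735, 0.004]
contact_force: [-0.2, 0.1, -4.1]
width: 49.2
t 17.2167 TCP [ 389.5 -419.7  171.5] -> [ 399.8 -487.5  143.5] SHIFT [-63.  -26.9  28.2] TURN [ -1.3 -29.6  -6.3] w 49.2 q [-0.94  0.16  0.1   1.5   0.01  0.08]
```

```bash
python3 -m jog '[[[-12,-5,5,0,-7,-1,20],[-24,-10,11,0,-14,-2,20],[-36,-16,16,-1,-21,-4,20],[-50,-22,22,-1,-28,-5,20],[-63,-27,28,-1,-30,-6,20]]]' 70
python3 - <<'E'
from h import *
go([398,-510,110],tooldown(38,-60))
E
```

```text
time_s: 17.63
position: [395.0, -479.9, 133.9]
eef_rot: [1.179, 2.384, -0.318]
contact_force: [-1.7, 0.9, -8.3]
width: 48.9
t 17.6333 TCP [ 395.  -479.9  133.9] -> [ 408.1 -523.   100.5] SHIFT [-20.  -15.6  50. ] TURN [ -0.6 -30.2  -0.4] w 48.9 q [-1.01 -0.24 -0.47  0.82  0.04 -0.08]
```

```bash
python3 -m jog '[[[-4,-3,8,0,-7,0,20],[-8,-6,16,0,-14,0,20],[-12,-9,26,0,-21,0,20],[-16,-12,36,0,-28,0,20],[-20,-15,50,-0.5,-30,0,20]]]' 70
python3 -m jog '[[[0,0,0,0,0,0,20],[0,0,0,0,0,0,20],[0,0,0,0,0,0,20],[0,0,0,0,0,0,20],[0,0,0,0,0,0,20]]]' 70
python3 - <<'E'
from h import *
go([398,-510,62],tooldown(38,-60))
import bench
for n in("top","side"):
    c=bench.read_camera(n);pickle.dump(c,open(f"f_{n}.pkl","wb"));x,y=map(int,proj(c,(398,-510,100)));y=min(y,330);x=max(110,min(x,530));cv2.imwrite(f"pics/f_{n}.png",cv2.resize(c["frame"][max(0,y-70):y+70,x-110:x+110],None,fx=3,fy=3,interpolation=cv2.INTER_CUBIC))
E
```

```text
time_s: 18.05
position: [412.2, -527.1, 107.9]
eef_rot: [0.943, 1.915, -0.545]
contact_force: [0.6, -0.8, -4.5]
width: 49.3
time_s: 18.47
position: [415.3, -532.9, 118.4]
eef_rot: [0.939, 1.908, -0.551]
contact_force: [0.5, -0.0, -2.5]
width: 49.2
t 18.4667 TCP [ 415.3 -532.9  118.4] -> [ 408.1 -523.    52.5] SHIFT [63.5  0.3 21.3] TURN [-0.3  0.9 -0.2] w 49.2 q [-1.07 -0.36 -0.95 -0.07  0.14 -0.08]
```

View pics/f_side.png

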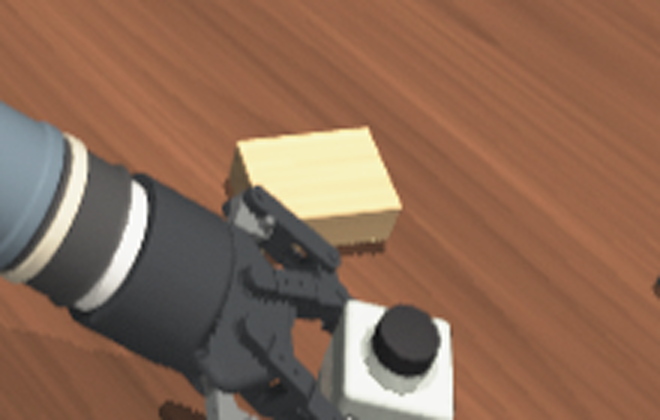

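View pics/f_top.png

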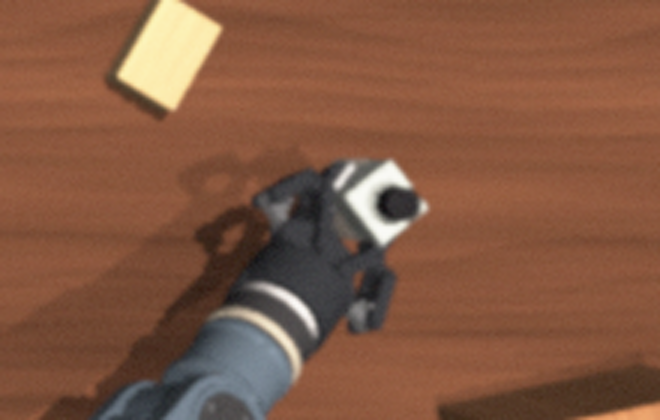

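The big tin is upright, with its cap at (405,340) in the side crop, and clear of the wood block. Lowering.

```bash
python3 -m jog '[[[12,0,6,0,0,0,20],[26,0,12,0,0,0,20],[38,0,17,0,0,0,20],[48,0,21,0,0.5,0,20],[55,0,23,0,0.9,0,20]]]' 70
python3 -m jog '[[[0,0,0,0,0,0,20],[0,0,0,0,0,0,20],[0,0,0,0,0,0,20],[0,0,0,0,0,0,20],[0,0,0,0,0,0,20]]]' 70
```

```text
time_s: 18.98
position: [409.7, -524.9, 53.1]
eef_rot: [0.95, 1.928, -0.541]
contact_force: [-0.2, 0.2, -4.9]
width: 49.2
time_s: 19.4
position: [410.3, -526.3, 56.4]
eef_rot: [0.947, 1.924, -0.544]
contact_force: [0.5, 0.5, -4.6]
width: 49.5
```

```bash
python3 -m jog '[[[2,0,1.2,0,0,0,20],[4,0,2.4,0,0,0,20],[6,0,3.5,0,0,0,20],[8,0,4.6,0,0,0,20],[9,0,5.2,0,0,0,20]]]' 70
python3 -m jog '[[[0.5,0,0.3,0,0,0,20],[1,0,0.6,0,0,0,20],[1.5,0,0.9,0,0,0,20],[1.7,0,1,0,0,0,20],[1.7,0,1,0,0,0,20]]]' 70
python3 -m jog '[[[0.4,0,0.2,0,0,0,20],[0.8,0,0.4,0,0,0,20],[1.2,0,0.6,0,0,0,20],[1.3,0,0.8,0,0,0,20],[1.3,0,0.8,0,0,0,20]]]' 70
```

```text
time_s: 19.82
position: [409.6, -524.9, 43.1]
eef_rot: [0.949, 1.927, -0.542]
contact_force: [-1.0, 1.4, -2.4]
width: 49.1
time_s: 20.23
position: [410.1, -525.8, 43.0]
eef_rot: [0.948, 1.925, -0.543]
contact_force: [0.3, 0.6, -2.3]
width: 49.5
time_s: 20.65
position: [410.6, -526.5, 42.9]
eef_rot: [0.946, 1.923, -0.544]
contact_force: [-3.2, 3.3, 4.6]
width: 49.3
```

In contact at about 5 N. Releasing and backing off.

```bash
python3 -m jog '[[[0,0,0,0,0,0,50],[0,0,0,0,0,0,60],[0,0,0,0,0,0,75],[0,0,0,0,0,0,85],[0,0,0,0,0,0,85]]]' 70
python3 -m jog '[[[0,0,0,0,0,0,85],[0,0,-5,0,0,0,85],[0,0,-20,0,0,0,85],[0,0,-50,0,0,0,85],[0,0,-90,0,0,0,85]]]' 70
python3 - <<'E'
from h import *
go([370,-450,200],tooldown(38,0))
import bench
for n in("top","side"):
    c=bench.read_camera(n);pickle.dump(c,open(f"g_{n}.pkl","wb"));cv2.imwrite(f"pics/g_{n}.png",c["frame"])
E
```

```text
time_s: 21.07
position: [409.6, -525.1, 39.9]
eef_rot: [0.949, 1.927, -0.542]
contact_force: [0.1, 0.7, -0.7]
width: 85.1
time_s: 21.48
position: [367.4, -470.2, 78.9]
eef_rot: [0.951, 1.93, -0.54]
contact_force: [0.0, 0.6, 0.5]
width: 85.0
t 21.4833 TCP [ 367.4 -470.2   78.9] -> [ 370. -450.  181.] SHIFT [-80.6  14.7 -64.3] TURN [-0.  59.5 -0.4] w 85.0 q [-1.11 -0.6  -1.16 -0.01  0.17 -0.1 ]
```

View pics/g_side.png

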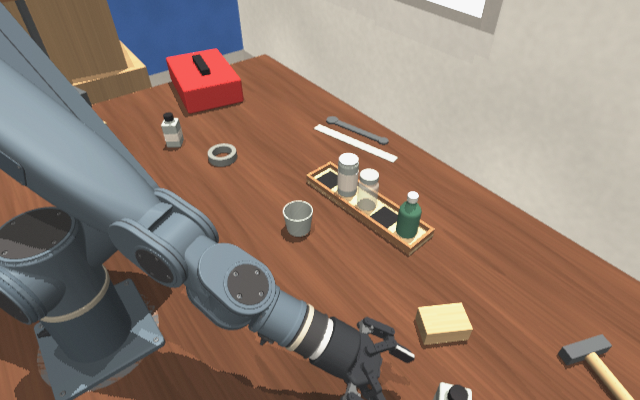

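View pics/g_top.png

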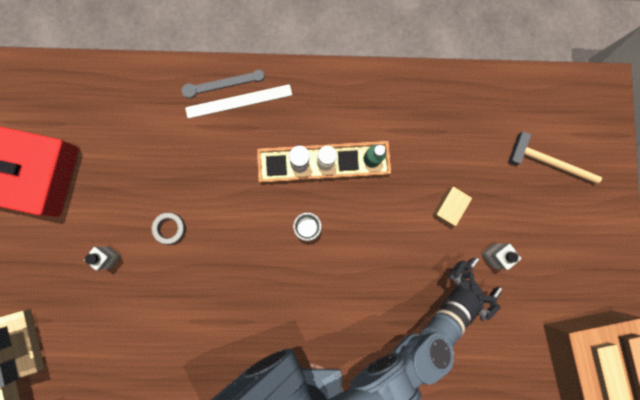

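Both tins stand free: the small one at (98,259) and the big one at (509,257) in the top view. Measuring both.

Run:
```python
from h import *
for n in("top","side"):
    W=cloud(pickle.load(open(f"g_{n}.pkl","rb")));S=W.reshape(-1,3);S=S[~np.isnan(S[:,0])]
    for nm,p,h,hc in(("big",(404,-518),90,114),("small",(382,530),80,104)):
        d=np.hypot(S[:,0]-p[0],S[:,1]-p[1])<55
        for a,b in((h-10,h+6),(hc-8,hc+10),(15,h+6)):
            T=S[d&(S[:,2]>a)&(S[:,2]<b)]
            if len(T)>3: print(n,nm,(a,b),len(T),T.mean(0).round(1),[np.round(q,1) for q in cv2.minAreaRect(T[:,:2].astype(np.float32))])
```

```text
top big (80, 96) 260 [ 405.3 -508.8   88.8] [array([ 405.4, -515.9]), array([50.4, 51.5]), np.float64(38.0)]
top big (106, 124) 105 [ 405.2 -514.9  113. ] [array([ 404.9, -515.8]), array([26. , 27.2]), np.float64(37.6)]
top big (15, 96) 549 [ 405.8 -503.3   67.6] [array([ 405.5, -515.5]), array([51. , 52.2]), np.float64(38.0)]
top small (70, 86) 205 [388.8 527.5  79.4] [array([388.3, 536.3]), array([44. , 44.6]), np.float64(52.4)]
top small (96, 114) 118 [389.  535.2 104. ] [array([388.5, 536.1]), array([26.7, 26.1]), np.float64(64.8)]
top small (15, 86) 421 [389.7 524.2  61. ] [array([387.9, 535.4]), array([44.8, 45.5]), np.float64(54.4)]
side big (80, 96) 236 [ 406.4 -503.5   89.9] [array([ 411.4, -511.7]), array([29.6, 49.6]), np.float64(38.5)]
side big (106, 124) 264 [ 403.5 -517.2  114.1] [array([ 404.4, -516.8]), array([22.7, 27.4]), np.float64(54.9)]
side big (15, 96) 274 [ 405.5 -501.6   86. ] [array([ 411.5, -511.6]), array([29.5, 49.8]), np.float64(38.9)]
side small (70, 86) 125 [382.2 523.9  78.3] [array([383.7, 530.8]), array([46.6, 43.2]), np.float64(54.2)]
side small (96, 114) 57 [384.6 531.4 102.3] [array([385.1, 532.6]), array([25.5, 29.2]), np.float64(37.0)]
side small (15, 86) 420 [381.2 520.4  53.6] [array([384.6, 532.4]), array([49.9, 46.3]), np.float64(53.4)]
```

```bash
python3 -m jog '[[[-4,0,-30,0,7,0,85],[-20,4,-50,0,14,0,85],[-40,8,-64,0,21,0,85],[-60,12,-64,0,28,0,85],[-80,14,-64,0,35,0,85]]]'
python3 - <<'E'
from h import *
go([404,-518,150],tooldown(38,0))
E
```

```text
time_s: 22.0
position: [369.4, -450.1, 183.6]
eef_rot: [1.147, 2.331, -0.341]
contact_force: [0.2, -1.3, 2.2]
width: 85.0
t 22.0 TCP [ 369.4 -450.1  183.6] -> [ 404. -518.  131.] SHIFT [-33.7 -14.1  85.1] TURN [-0.  33.3 -0.4] w 85.0 q [-1.04 -0.43 -0.54  0.88  0.07 -0.1 ]
```

```bash
python3 -m jog '[[[-7,-3,0,0,7,0,85],[-14,-6,10,0,14,0,85],[-20,-9,30,0,21,0,85],[-27,-12,50,0,28,0,85],[-34,-14,70,0,33,0,85]]]'
python3 -m jog '[[[0,0,0,0,0,0,85],[0,0,0,0,0,0,85],[0,0,0,0,0,0,85],[0,0,0,0,0,0,85],[0,0,0,0,0,0,85]]]'
python3 - <<'E'
from h import *
go([405,-516,73],tooldown(38,0))
E
```

```text
time_s: 22.42
position: [400.1, -514.1, 142.0]
eef_rot: [1.382, 2.809, -0.005]
contact_force: [0.9, -1.9, 1.5]
width: 84.8
time_s: 22.83
position: [399.0, -511.8, 147.6]
eef_rot: [1.378, 2.801, -0.012]
contact_force: [-0.2, 0.1, 0.3]
width: 85.2
t 22.8333 TCP [ 399.  -511.8  147.6] -> [ 405. -516.   54.] SHIFT [-5.   2.  93.7] TURN [ 0.1  1.2 -0.4] w 85.2 q [-1.01  0.35  0.28  1.48  0.   -0.1 ]
```

```bash
python3 -m jog '[[[-5,2,10,0,1,0,85],[-5,2,30,0,1.2,0,85],[-5,2,55,0,1.2,0,85],[-5,2,80,0,1.2,0,85],[-5,2,91,0,1.2,0,85]]]'
python3 -m jog '[[[0,0,0,0,0,0,80],[0,0,0,0,0,0,70],[0,0,0,0,0,0,60],[0,0,0,0,0,0,55],[0,0,0,0,0,0,30]]]' 50
python3 -m jog '[[[0,0,0,0,0,0,20],[0,0,0,0,0,0,20],[0,0,0,0,0,0,20],[0,0,0,0,0,0,20],[0,0,0,0,0,0,20]]]' 70
python3 - <<'E'
from h import *
go([405,-516,73],tooldown(38,0))
E
```

```text
time_s: 23.25
position: [403.6, -513.9, 53.3]
eef_rot: [-1.386, -2.816, -0.006]
contact_force: [-0.1, -0.3, -0.7]
width: 85.0
time_s: 23.67
position: [404.9, -517.2, 54.9]
eef_rot: [-1.387, -2.817, -0.003]
contact_force: [-2.1, -1.0, 5.6]
width: 49.3
time_s: 24.08
position: [404.9, -517.2, 54.9]
eef_rot: [-1.387, -2.817, -0.004]
contact_force: [-1.7, 0.2, 6.7]
width: 49.3
t 24.0833 TCP [ 404.9 -517.2   54.9] -> [ 405. -516.   54.] SHIFT [0.9 0.9 0.9] TURN [ 0.1 -0.2 -0.4] w 49.3 q [-1.01  0.42  0.19  1.34  0.   -0.09]
```

```bash
python3 -m jog '[[[0,0,-15,0,0,0,20],[0,0,-45,0,0,0,20],[0,0,-80,0,0,0,20],[0,0,-115,0,0,0,20],[0,0,-150,0,0,0,20]]]' 70
python3 - <<'E'
from h import *
go([663,-108.5,245],tooldown(4.7,0))
E
```

```text
time_s: 24.5
position: [404.5, -515.7, 201.5]
eef_rot: [-1.384, -2.812, -0.012]
contact_force: [0.5, -0.5, -3.9]
width: 49.1
t 24.5 TCP [ 404.5 -515.7  201.5] -> [ 663.  -108.5  226. ] SHIFT [165.2 453.3 -21.4] TURN [ 0.  -0.6 32.9] w 49.1 q [-1.01  0.41  0.46  1.64  0.   -0.09]
```

```bash
python3 -m jog '[[[4,10,-5,0,0,2,20],[14,40,-10,0,0,6,20],[25,70,-16,0,0,11,20],[37,103,-21,0,0,16,20],[50,138,-24,0,0,22,20]]]' 70
python3 - <<'E'
from h import *
go([663,-108.5,245],tooldown(4.7,0))
E
```

```text
time_s: 24.92
position: [484.0, -392.1, 225.9]
eef_rot: [-1.903, -2.491, -0.007]
contact_force: [0.0, -0.5, -3.3]
width: 48.8
t 24.9167 TCP [ 484.  -392.1  225.9] -> [ 663.  -108.5  226. ] SHIFT [226.6 247.2   1.7] TURN [-0.1 -0.5 10.5] w 48.8 q [-0.79  0.32  0.4   1.66  0.    0.51]
```

```bash
python3 -m jog '[[[22,24,0,0,0,2,20],[46,50,0,0,0,5,20],[70,76,0,0,0,8,20],[94,102,0,0,0,10,20],[115,125,0,0,0,10.5,20]]]' 70
python3 -m jog '[[[24,24,0,0,0,0,20],[48,49,0,0,0,0,20],[72,74,0,0,0,0,20],[92,95,0,0,0,0,20],[104,112,0,0,0,0,20]]]' 70
python3 -m jog '[[[0,0,0,0,0,0,20],[0,0,0,0,0,0,20],[0,0,0,0,0,0,20],[0,0,0,0,0,0,20],[0,0,0,0,0,0,20]]]' 70
python3 - <<'E'
from h import *
go([663,-108.5,245],tooldown(4.7,0))
import bench
for n in("top","side"):
    c=bench.read_camera(n);pickle.dump(c,open(f"k_{n}.pkl","wb"));x,y=map(int,proj(c,(663,-108,120)));y=max(y,70);cv2.imwrite(f"pics/k_{n}.png",cv2.resize(c["frame"][max(0,y-80):y+80,x-110:x+110],None,fx=3,fy=3,interpolation=cv2.INTER_CUBIC))
    W=cloud(c);f=c["frame"].astype(int).sum(2)
    # pad2 region
    S=W.reshape(-1,3);k=(np.hypot(S[:,0]-663,S[:,1]+108)<60)&(S[:,2]>130)&(S[:,2]<260);T=S[k];print(n,len(T),np.percentile(T[:,2],[0,5,50,95,100]).round(0))
E
```

```text
time_s: 25.33
position: [573.9, -246.0, 226.0]
eef_rot: [-2.115, -2.311, -0.007]
contact_force: [0.1, -1.0, -3.6]
width: 49.1
time_s: 25.75
position: [676.6, -131.3, 226.3]
eef_rot: [-2.111, -2.314, -0.007]
contact_force: [-0.2, -0.8, -4.9]
width: 49.2
time_s: 26.17
position: [674.8, -136.0, 227.8]
eef_rot: [-2.118, -2.311, -0.005]
contact_force: [0.6, 0.3, -3.0]
width: 49.1
t 26.1667 TCP [ 674.8 -136.   227.8] -> [ 663.  -108.5  226. ] SHIFT [28.4 -9.4  2. ] TURN [-0.1 -0.4  0.3] w 49.1 q [-0.3   0.52  0.66  1.72  0.01  1.18]
top 60 [176. 182. 221. 258. 260.]
side 931 [130. 180. 219. 256. 260.]
```

View pics/k_side.png

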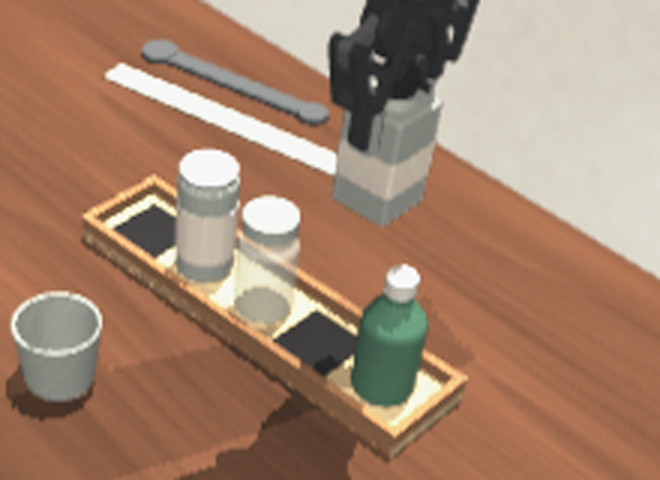

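View pics/k_top.png

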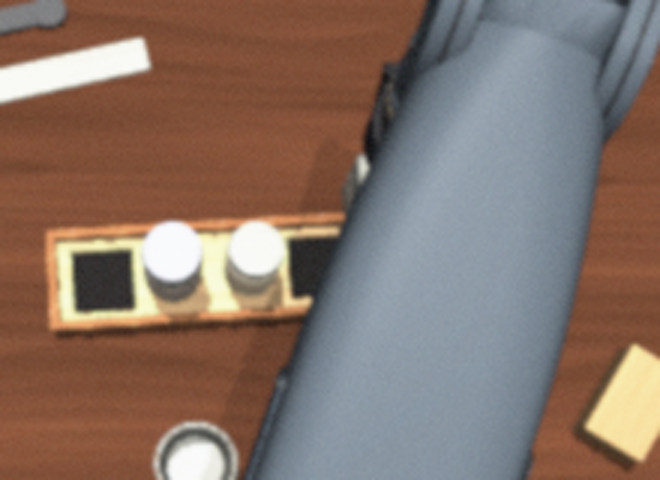

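The tin is upright over the rack row. In the side crop, pad2 is at (320,345) and pad1 at (150,232). Before lowering I'll check the rack pose by overlaying its outline on the first pictures.

```bash
cat >> h.py <<'E'
def overlay(c,xy,yaw,S=4,box=None,extra=()):
    u0,v0,u1,v1=box;im=cv2.resize(c["frame"][v0:v1,u0:u1],None,fx=S,fy=S,interpolation=cv2.INTER_CUBIC)
    r=np.radians(yaw);X=np.array([np.cos(r),np.sin(r)]);Y=np.array([-np.sin(r),np.cos(r)])
    def q(cx,cy,hx,hy,z,col):
        P=[]
        for a,b in((1,1),(1,-1),(-1,-1),(-1,1)):
            w=np.array(xy)+X*(cx+a*hx)+Y*(cy+b*hy);p=proj(c,(*w,z));P.append(((p[0]+.5-u0)*S,(p[1]+.5-v0)*S))
        cv2.polylines(im,[np.int32(P)],True,col,1)
    q(0,0,46,182,26,(255,0,0));q(0,136,29,29,14,(0,255,0));q(0,-68,29,29,14,(0,255,0))
    return im
E
python3 - <<'E'
from h import *
ct=pickle.load(open("top0.pkl","rb"));cs=pickle.load(open("side0.pkl","rb"))
a=overlay(ct,(658.3,-41.3),4.7,5,(250,130,400,190));b=overlay(cs,(658.3,-41.3),4.7,5,(300,150,440,256))
cv2.imwrite("pics/ov_t.png",a);cv2.imwrite("pics/ov_s.png",b)
E
```

```text
(no output)
```

View pics/ov_t.png

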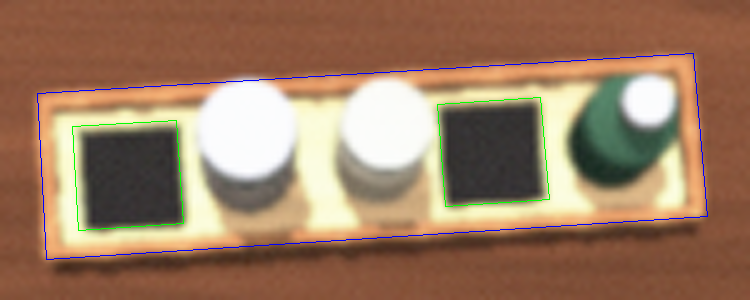

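View pics/ov_s.png

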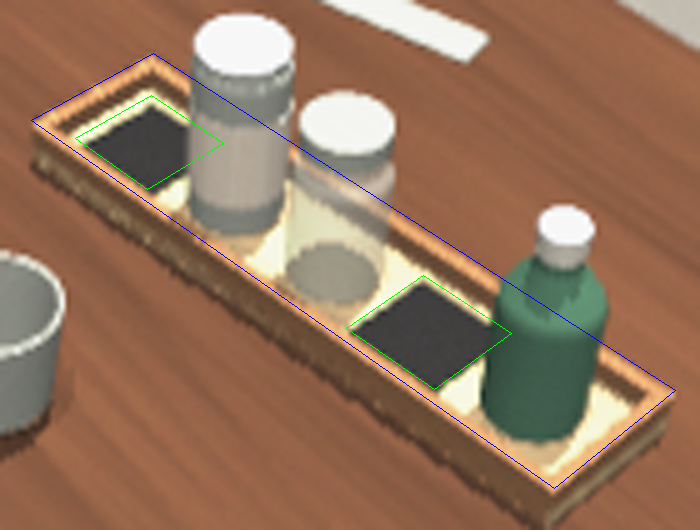

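The rack outline and pads agree with both pictures to about 1–2 mm. So pad2 is at about (664,-109) and pad1 at about (647,93). Centring over pad2.

```bash
python3 -m jog '[[[6,-2,0,0,0,0,20],[13,-5,0,0,0,0.3,20],[20,-7,0,0,-0.4,0.3,20],[26,-8.5,2,0,-0.4,0.3,20],[27,-8.5,2,0,-0.4,0.3,20]]]' 70
python3 -m jog '[[[0,0,0,0,0,0,20],[0,0,0,0,0,0,20],[0,0,0,0,0,0,20],[0,0,0,0,0,0,20],[0,0,0,0,0,0,20]]]' 70
python3 - <<'E'
from h import *
go([664,-110,226-50],tooldown(4.7,0),0)
E
```

```text
time_s: 26.68
position: [664.0, -106.7, 226.0]
eef_rot: [-2.123, -2.312, 0.001]
contact_force: [0.1, 0.0, -3.7]
width: 49.3
time_s: 27.1
position: [664.7, -109.1, 225.8]
eef_rot: [-2.126, -2.311, 0.002]
contact_force: [-0.6, -0.5, -3.9]
width: 49.3
t 27.1 TCP [ 664.7 -109.1  225.8] -> [ 664. -110.  176.] SHIFT [-0.8 -0.7 49.8] TURN [-0.1 -0.   0.1] w 49.3 q [-0.26  0.46  0.58  1.69 -0.    1.23]
```

```bash
python3 -m jog '[[[-0.8,-0.7,8,0,0,0,20],[-0.8,-0.7,18,0,0,0,20],[-0.8,-0.7,28,0,0,0,20],[-0.8,-0.7,37,0,0,0,20],[-0.8,-0.7,42,0,0,0,20]]]' 70
python3 - <<'E'
from h import *
go([664,-110,110],tooldown(4.7,0),0)
import bench
for n in("side",):
    c=bench.read_camera(n);x,y=map(int,proj(c,(663,-108,100)));cv2.imwrite(f"pics/l_{n}.png",cv2.resize(c["frame"][max(0,y-80):y+80,x-110:x+110],None,fx=3,fy=3,interpolation=cv2.INTER_CUBIC))
E
```

```text
time_s: 27.52
position: [663.0, -109.5, 181.3]
eef_rot: [-2.124, -2.309, 0.004]
contact_force: [-0.2, 0.7, -3.7]
width: 49.1
t 27.5167 TCP [ 663.  -109.5  181.3] -> [ 664. -110.  110.] SHIFT [-0.7  1.4 71.3] TURN [-0.3 -0.1  0.1] w 49.1 q [-0.26  0.45  0.47  1.6  -0.    1.22]
```

View pics/l_side.png

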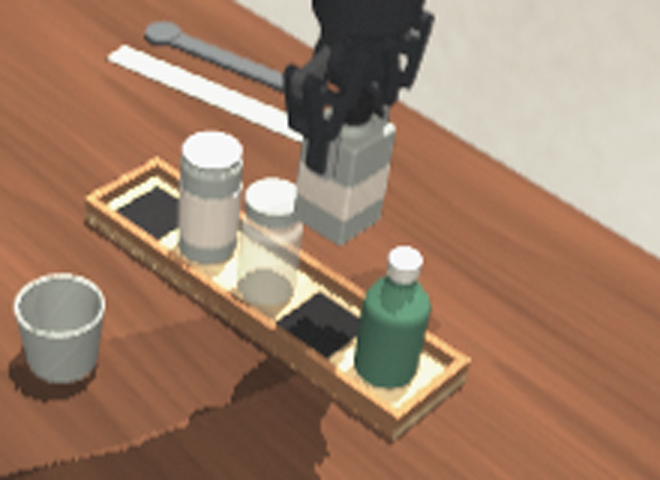

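```bash
python3 -m jog '[[[-0.5,1,12,0,0,0,20],[-0.5,1,26,0,0,0,20],[-0.5,1,40,0,0,0,20],[-0.5,1,54,0,0,0,20],[-0.5,1,66,0,0,0,20]]]' 70
python3 -m jog '[[[0,0,8,0,0,0,20],[0,0,16,0,0,0,20],[0,0,22,0,0,0,20],[0,0,26,0,0,0,20],[0,0,28,0,0,0,20]]]' 70
python3 - <<'E'
from h import *
go([664,-110,72],tooldown(4.7,0),0)
import bench
for n in("side",):
    c=bench.read_camera(n);x,y=map(int,proj(c,(663,-108,60)));cv2.imwrite(f"pics/m_{n}.png",cv2.resize(c["frame"][max(0,y-80):y+80,x-110:x+110],None,fx=3,fy=3,interpolation=cv2.INTER_CUBIC))
E
```

```text
time_s: 27.98
position: [664.7, -110.0, 116.5]
eef_rot: [-2.125, -2.311, 0.002]
contact_force: [-0.0, -0.9, -4.1]
width: 49.3
time_s: 28.4
position: [664.7, -110.0, 89.5]
eef_rot: [-2.125, -2.311, 0.002]
contact_force: [-0.7, 0.5, -3.7]
width: 49.3
t 28.4 TCP [ 664.7 -110.    89.5] -> [ 664. -110.   72.] SHIFT [ 0.  -0.7 17.5] TURN [-0.1 -0.   0.1] w 49.3 q [-0.26  0.45  0.3   1.42 -0.    1.22]
```

View pics/m_side.png

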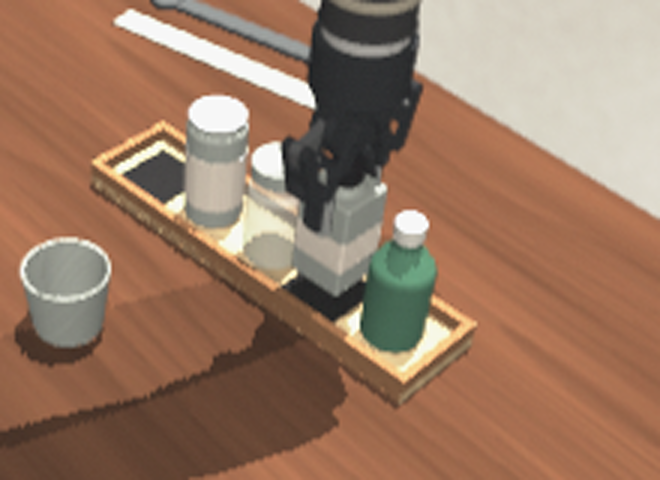

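The tin is centred above the pad between the jar and the bottle. Final lowering to contact.

```bash
python3 -m jog '[[[0,-0.5,5,0,0,0,20],[0,-0.5,10,0,0,0,20],[0,-0.5,14,0,0,0,20],[0,-0.5,17,0,0,0,20],[0,-0.5,18,0,0,0,20]]]' 70
python3 -m jog '[[[0,0,0.5,0,0,0,20],[0,0,1,0,0,0,20],[0,0,1.5,0,0,0,20],[0,0,1.5,0,0,0,20],[0,0,1.5,0,0,0,20]]]' 70
python3 -m jog '[[[0,0,0.5,0,0,0,20],[0,0,1,0,0,0,20],[0,0,1.5,0,0,0,20],[0,0,1.5,0,0,0,20],[0,0,1.5,0,0,0,20]]]' 70
```

```text
time_s: 28.87
position: [663.7, -109.9, 70.9]
eef_rot: [-2.125, -2.31, 0.003]
contact_force: [-0.3, -0.6, -4.0]
width: 49.4
time_s: 29.28
position: [664.4, -110.1, 70.7]
eef_rot: [-2.126, -2.311, 0.001]
contact_force: [-1.1, -0.1, -2.6]
width: 49.0
time_s: 29.7
position: [664.3, -110.0, 69.1]
eef_rot: [-2.126, -2.311, 0.001]
contact_force: [0.3, 0.5, -3.0]
width: 48.7
```

```bash
python3 -m jog '[[[0,0,0.5,0,0,0,20],[0,0,1,0,0,0,20],[0,0,1.3,0,0,0,20],[0,0,1.3,0,0,0,20],[0,0,1.3,0,0,0,20]]]' 70
python3 -m jog '[[[0,0,0.3,0,0,0,20],[0,0,0.7,0,0,0,20],[0,0,0.7,0,0,0,20],[0,0,0.7,0,0,0,20],[0,0,0.7,0,0,0,20]]]' 70
```

```text
time_s: 30.12
position: [664.3, -110.1, 69.0]
eef_rot: [-2.126, -2.312, 0.001]
contact_force: [-3.4, -0.3, 5.6]
width: 49.1
time_s: 30.53
position: [664.3, -110.2, 69.0]
eef_rot: [-2.126, -2.312, 0.001]
contact_force: [-4.2, 0.3, 7.7]
width: 49.2
```

Contact came at z = 69.0, against 68.9 predicted. Releasing and going straight up.

```bash
python3 -m jog '[[[0,0,0,0,0,0,52],[0,0,0,0,0,0,58],[0,0,0,0,0,0,70],[0,0,0,0,0,0,85],[0,0,0,0,0,0,85]]]' 70
python3 -m jog '[[[0,0,0,0,0,0,85],[0,0,-10,0,0,0,85],[0,0,-30,0,0,0,85],[0,0,-60,0,0,0,85],[0,0,-95,0,0,0,85]]]' 70
python3 -m jog '[[[0,0,-20,0,0,0,85],[0,0,-40,0,0,0,85],[0,0,-55,0,0,0,85],[0,0,-55,0,0,0,85],[0,0,-55,0,0,0,85]]]' 70
python3 - <<'E'
from h import *
go([520,250,250],tooldown(53.5,0),0)
import bench
for n in("side",):
    c=bench.read_camera(n);pickle.dump(c,open("n_side.pkl","wb"));x,y=map(int,proj(c,(663,-108,60)));cv2.imwrite(f"pics/n_{n}.png",cv2.resize(c["frame"][max(0,y-80):y+80,x-110:x+110],None,fx=3,fy=3,interpolation=cv2.INTER_CUBIC))
E
```

```text
time_s: 30.95
position: [664.4, -110.0, 66.4]
eef_rot: [-2.125, -2.311, 0.001]
contact_force: [0.0, -0.1, 0.2]
width: 85.1
time_s: 31.37
position: [662.9, -109.7, 160.9]
eef_rot: [-2.123, -2.308, 0.005]
contact_force: [1.5, -0.2, -0.1]
width: 85.2
time_s: 31.78
position: [665.4, -110.3, 218.7]
eef_rot: [2.126, 2.311, 0.001]
contact_force: [-0.8, -0.2, -0.8]
width: 85.1
t 31.7833 TCP [ 665.4 -110.3  218.7] -> [520. 250. 250.] SHIFT [ 371.2 -114.7  -31.6] TURN [  0.1   0.1 -48.7] w 85.1 q [-0.26  0.46  0.56  1.67  0.    1.22]
```

View pics/n_side.png

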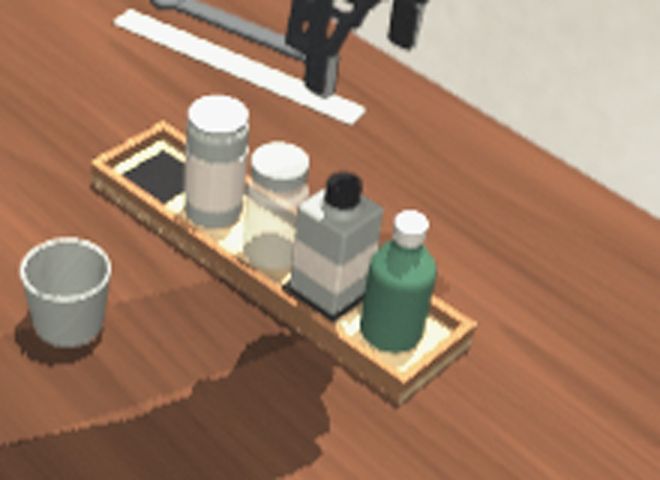

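The big tin stands on its pad, with its cap at (343,190) in the crop, and the neighbours are unmoved. Now the small tin.

```bash
python3 -m jog '[[[35,-10,-8,0,0,-5,85],[75,-22,-16,0,0,-10,85],[115,-35,-24,0,0,-17,85],[153,-47,-30,0,0,-24,85],[192,-59,-32,0,0,-31,85]]]'
python3 - <<'E'
from h import *
go([387,534,190],tooldown(53.5,0),0)
E
```

```text
time_s: 32.25
position: [588.3, 77.6, 248.0]
eef_rot: [-1.422, -2.797, 0.002]
contact_force: [1.5, 1.0, 0.2]
width: 85.0
t 32.25 TCP [588.3  77.6 248. ] -> [387. 534. 190.] SHIFT [487.2 106.3  59. ] TURN [ -0.1  -0.2 -17.4] w 85.0 q [0.02 0.24 0.35 1.68 0.   0.96]
```

```bash
python3 -m jog '[[[38,7,3,0,0,-4,85],[78,16,6,0,0,-8,85],[118,25,9,0,0,-12,85],[158,34,12,0,0,-15,85],[198,43,15,0,0,-17.5,85]]]'
python3 -m jog '[[[39,-4,7,0,0,0,85],[78,-8,14,0,0,0,85],[117,-12,20,0,0,0,85],[156,-15,26,0,0,0,85],[190,-18,30,0,0,0,85]]]'
python3 - <<'E'
from h import *
go([387,534,140],tooldown(53.5,0),0)
E
```

```text
time_s: 32.67
position: [506.7, 263.3, 232.0]
eef_rot: [-0.984, -2.978, 0.004]
contact_force: [0.4, 0.4, 0.5]
width: 84.8
time_s: 33.08
position: [342.2, 361.3, 201.8]
eef_rot: [-0.987, -2.977, 0.006]
contact_force: [0.7, 0.9, 0.3]
width: 84.7
t 33.0833 TCP [342.2 361.3 201.8] -> [387. 534. 140.] SHIFT [ 67.  165.6  61.1] TURN [-0.3 -0.2 -0.2] w 84.7 q [ 0.68 -0.02 -0.03  1.57  0.    1.32]
```

```bash
python3 -m jog '[[[13,33,8,0,0,0,85],[26,66,18,0,0,0,85],[40,99,28,0,0,0,85],[54,134,38,0,0,0,85],[67,165,44,0,0,0,85]]]'
python3 -m jog '[[[0,0,0,0,0,0,85],[0,0,0,0,0,0,85],[0,0,0,0,0,0,85],[0,0,0,0,0,0,85],[0,0,0,0,0,0,85]]]'
python3 - <<'E'
from h import *
go([387,534,46],tooldown(53.5,0),0)
import bench
for n in("top","side"):
    c=bench.read_camera(n);x,y=map(int,proj(c,(387,534,60)));x=max(x,100);y=max(y,80);cv2.imwrite(f"pics/p_{n}.png",cv2.resize(c["frame"][max(0,y-70):y+70,x-100:x+100],None,fx=3,fy=3,interpolation=cv2.INTER_CUBIC))
E
```

```text
time_s: 33.5
position: [389.2, 534.2, 156.6]
eef_rot: [-0.987, -2.978, 0.008]
contact_force: [0.1, 0.9, 0.3]
width: 85.0
time_s: 33.92
position: [390.6, 532.7, 162.3]
eef_rot: [-0.99, -2.98, -0.002]
contact_force: [0.5, -0.6, 0.2]
width: 85.0
t 33.9167 TCP [390.6 532.7 162.3] -> [387. 534.  46.] SHIFT [  3.5  -1.3 116.3] TURN [ 0.1 -0.1 -0.3] w 85.0 q [0.84 0.4  0.38 1.55 0.   1.48]
```

View pics/p_side.png

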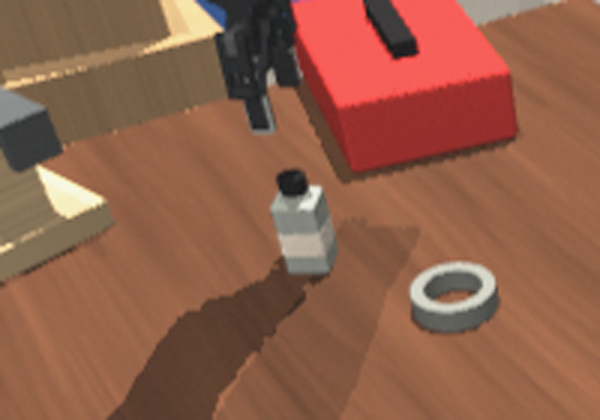

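The tin stands below the open jaws, with its cap at (292,183) in the crop. Descending.

```bash
python3 -m jog '[[[3.5,-1.3,10,0,0,0,85],[3.5,-1.3,25,0,0,0,85],[3.5,-1.3,40,0,0,0,85],[3.5,-1.3,50,0,0,0,85],[3.5,-1.3,55,0,0,0,85]]]'
python3 - <<'E'
from h import *
go([387,534,46],tooldown(53.5,0),0)
E
```

```text
time_s: 34.43
position: [385.7, 533.4, 103.3]
eef_rot: [-0.988, -2.978, 0.005]
contact_force: [-0.0, 0.4, -0.2]
width: 84.6
t 34.4333 TCP [385.7 533.4 103.3] -> [387. 534.  46.] SHIFT [-0.9  1.5 57.3] TURN [-0.2 -0.1 -0.2] w 84.6 q [0.84 0.41 0.27 1.43 0.   1.48]
```

```bash
python3 -m jog '[[[0,0,12,0,0,0,85],[0,0,26,0,0,0,85],[0,0,40,0,0,0,85],[0,0,52,0,0,0,85],[0,0,59,0,0,0,85]]]'
python3 -m jog '[[[0,0,0,0,0,0,80],[0,0,0,0,0,0,70],[0,0,0,0,0,0,60],[0,0,0,0,0,0,50],[0,0,0,0,0,0,30]]]' 50
python3 -m jog '[[[0,0,0,0,0,0,20],[0,0,0,0,0,0,20],[0,0,0,0,0,0,20],[0,0,0,0,0,0,20],[0,0,0,0,0,0,20]]]' 70
python3 - <<'E'
from h import *
go([387,534,190],tooldown(53.5,0),0)
E
```

```text
time_s: 34.85
position: [386.1, 534.0, 44.7]
eef_rot: [-0.988, -2.979, 0.003]
contact_force: [-0.3, 0.5, 0.2]
width: 84.8
time_s: 35.27
position: [387.5, 535.6, 48.6]
eef_rot: [-0.989, -2.981, -0.004]
contact_force: [0.7, 1.2, -1.1]
width: 43.5
time_s: 35.68
position: [387.5, 535.6, 48.4]
eef_rot: [-0.989, -2.981, -0.004]
contact_force: [-0.6, 0.5, 5.2]
width: 42.8
t 35.6833 TCP [387.5 535.6  48.4] -> [387. 534. 190.] SHIFT [  -0.3   -1.2 -141.6] TURN [ 0.1 -0.1 -0.2] w 42.8 q [0.84 0.43 0.19 1.33 0.   1.48]
```

```bash
python3 -m jog '[[[0,0,-15,0,0,0,20],[0,0,-45,0,0,0,20],[0,0,-80,0,0,0,20],[0,0,-115,0,0,0,20],[0,0,-150,0,0,0,20]]]' 70
python3 - <<'E'
from h import *
go([647,93,215],tooldown(4.7,0),0)
E
```

```text
time_s: 36.1
position: [386.1, 533.6, 196.1]
eef_rot: [-0.988, -2.978, 0.006]
contact_force: [0.4, 0.2, -2.3]
width: 43.1
t 36.1 TCP [386.1 533.6 196.1] -> [647.  93. 215.] SHIFT [-472.5 -197.4  -18.9] TURN [-0.3 -0.  48.6] w 43.1 q [0.84 0.41 0.45 1.62 0.   1.48]
```

```bash
python3 -m jog '[[[-12,-5,-4,0,0,3,20],[-40,-17,-10,0,0,9,20],[-74,-31,-15,0,0,15,20],[-108,-45,-19,0,0,22,20],[-142,-59,-19,0,0,29,20]]]' 70
python3 - <<'E'
from h import *
go([647,93,215],tooldown(4.7,0),0)
E
```

```text
time_s: 36.52
position: [465.8, 401.2, 215.2]
eef_rot: [-1.71, -2.633, 0.002]
contact_force: [0.3, -0.0, -1.6]
width: 42.8
t 36.5167 TCP [465.8 401.2 215.2] -> [647.  93. 215.] SHIFT [-3.552e+02  4.020e+01 -2.000e-01] TURN [-0.1 -0.  19.3] w 42.8 q [0.6  0.29 0.34 1.62 0.   1.75]
```

```bash
python3 -m jog '[[[-34,4,0,0,0,5,20],[-68,8,0,0,0,10,20],[-104,12,0,0,0,15,20],[-140,16,0,0,0,19,20],[-175,20,0,0,0,19.3,20]]]' 70
python3 - <<'E'
from h import *
go([647,93,215],tooldown(4.7,0),0)
E
```

```text
time_s: 36.93
position: [555.7, 249.2, 213.7]
eef_rot: [-2.123, -2.311, 0.006]
contact_force: [0.8, 1.9, -1.0]
width: 43.0
t 36.9333 TCP [555.7 249.2 213.7] -> [647.  93. 215.] SHIFT [-163.3   77.8   -1.7] TURN [-0.3  0.   0.1] w 43.0 q [0.31 0.27 0.32 1.62 0.   1.8 ]
```

```bash
python3 -m jog '[[[-36,17,0,0,0,0,20],[-72,34,0,0,0,0,20],[-106,51,0,0,0,0,20],[-135,65,0,0,0,0,20],[-153,74,0,0,0,0,20]]]' 70
python3 -m jog '[[[0,0,0,0,0,0,20],[0,0,0,0,0,0,20],[0,0,0,0,0,0,20],[0,0,0,0,0,0,20],[0,0,0,0,0,0,20]]]' 70
python3 - <<'E'
from h import *
go([647,93,160],tooldown(4.7,0),0)
E
```

```text
time_s: 37.35
position: [643.5, 101.3, 212.8]
eef_rot: [-2.124, -2.311, 0.007]
contact_force: [-0.2, 0.0, -0.9]
width: 42.7
time_s: 37.77
position: [642.1, 106.6, 215.0]
eef_rot: [-2.119, -2.316, 0.002]
contact_force: [-0.1, -0.2, -1.6]
width: 43.3
t 37.7667 TCP [642.1 106.6 215. ] -> [647.  93. 160.] SHIFT [-14.    3.8  54.9] TURN [-0.1 -0.1  0.4] w 43.3 q [0.06 0.39 0.47 1.65 0.   1.54]
```

```bash
python3 -m jog '[[[-5,1,0,0,0,0,20],[-10,3,8,0,0,0.4,20],[-14,4,18,0,0,0.4,20],[-14,4,28,0,0,0.4,20],[-14,4,34,0,0,0.4,20]]]' 70
python3 - <<'E'
from h import *
go([647,93,120],tooldown(4.7,0),0)
import bench
for n in("top","side",):
    c=bench.read_camera(n);x,y=map(int,proj(c,(647,93,100)));y=max(y,80);cv2.imwrite(f"pics/r_{n}.png",cv2.resize(c["frame"][max(0,y-80):y+80,x-110:x+110],None,fx=3,fy=3,interpolation=cv2.INTER_CUBIC))
E
```

```text
time_s: 38.18
position: [647.0, 91.2, 178.2]
eef_rot: [-2.128, -2.305, 0.005]
contact_force: [0.1, 0.5, -2.2]
width: 43.3
t 38.1833 TCP [647.   91.2 178.2] -> [647.  93. 120.] SHIFT [ 1.8  0.5 58.2] TURN [-0.3 -0.1 -0.1] w 43.3 q [0.04 0.39 0.4  1.58 0.   1.53]
```

View pics/r_side.png

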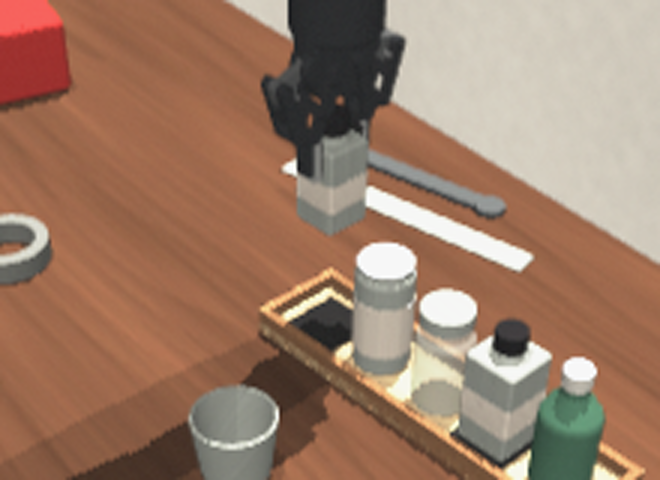

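The tin is upright above pad1, which is at (325,325) in the crop. Lowering with a check partway.

```bash
python3 -m jog '[[[0.5,0,12,0,0,0,20],[1,0,26,0,0,0,20],[1,0,40,0,0,0,20],[1,0,52,0,0,0,20],[1,0,58,0,0,0,20]]]' 70
python3 -m jog '[[[0,0,8,0,0,0,20],[0,0,16,0,0,0,20],[0,0,23,0,0,0,20],[0,0,28,0,0,0,20],[0,0,31,0,0,0,20]]]' 70
python3 - <<'E'
from h import *
go([647,93,66],tooldown(4.7,0),0)
import bench
for n in("side",):
    c=bench.read_camera(n);x,y=map(int,proj(c,(647,93,60)));y=max(y,80);cv2.imwrite(f"pics/s_{n}.png",cv2.resize(c["frame"][max(0,y-80):y+80,x-110:x+110],None,fx=3,fy=3,interpolation=cv2.INTER_CUBIC))
E
```

```text
time_s: 38.7
position: [646.7, 92.6, 120.8]
eef_rot: [-2.128, -2.306, 0.005]
contact_force: [-0.6, 0.3, -2.9]
width: 43.0
time_s: 39.12
position: [647.4, 92.6, 91.2]
eef_rot: [-2.129, -2.307, 0.002]
contact_force: [-0.5, -0.5, -1.9]
width: 43.0
t 39.1167 TCP [647.4  92.6  91.2] -> [647.  93.  66.] SHIFT [ 0.4 -0.3 25.2] TURN [-0.2 -0.  -0.1] w 43.0 q [0.04 0.4  0.23 1.41 0.   1.53]
```

View pics/s_side.png

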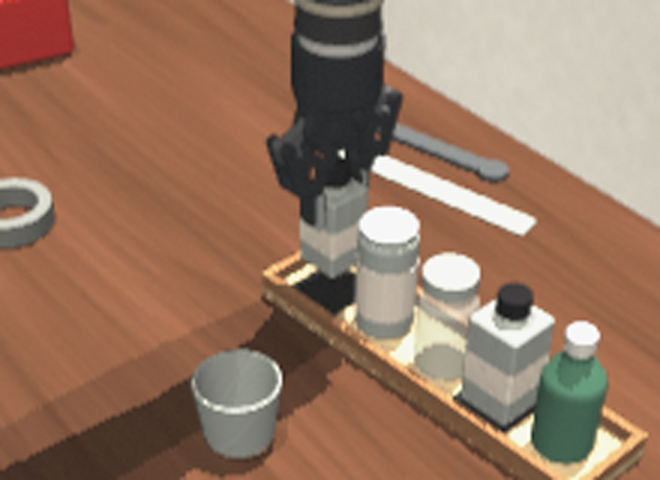

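```bash
python3 -m jog '[[[0,0,6,0,0,0,20],[0,0,13,0,0,0,20],[0,0,19,0,0,0,20],[0,0,23,0,0,0,20],[0,0,25,0,0,0,20]]]' 70
python3 -m jog '[[[0,0,0.5,0,0,0,20],[0,0,1,0,0,0,20],[0,0,1.5,0,0,0,20],[0,0,1.5,0,0,0,20],[0,0,1.5,0,0,0,20]]]' 70
python3 -m jog '[[[0,0,0.5,0,0,0,20],[0,0,1,0,0,0,20],[0,0,1.5,0,0,0,20],[0,0,1.5,0,0,0,20],[0,0,1.5,0,0,0,20]]]' 70
```

```text
time_s: 39.58
position: [646.9, 92.6, 65.7]
eef_rot: [-2.129, -2.306, 0.004]
contact_force: [-0.0, -0.6, -1.3]
width: 43.1
time_s: 40.0
position: [647.9, 92.6, 65.9]
eef_rot: [-2.13, -2.308, 0.001]
contact_force: [0.1, -0.9, -1.2]
width: 43.2
time_s: 40.42
position: [647.6, 92.6, 63.9]
eef_rot: [-2.129, -2.307, 0.002]
contact_force: [-0.1, 0.6, -2.3]
width: 43.1
```

```bash
python3 -m jog '[[[0,0,0.5,0,0,0,20],[0,0,1,0,0,0,20],[0,0,1.5,0,0,0,20],[0,0,1.5,0,0,0,20],[0,0,1.5,0,0,0,20]]]' 70
python3 -m jog '[[[0,0,0.4,0,0,0,20],[0,0,0.8,0,0,0,20],[0,0,0.8,0,0,0,20],[0,0,0.8,0,0,0,20],[0,0,0.8,0,0,0,20]]]' 70
```

```text
time_s: 40.83
position: [647.7, 92.6, 62.5]
eef_rot: [-2.129, -2.307, 0.001]
contact_force: [-0.1, 0.8, -1.4]
width: 43.3
time_s: 41.25
position: [647.7, 92.6, 62.5]
eef_rot: [-2.13, -2.308, 0.001]
contact_force: [-2.4, 0.4, 3.4]
width: 42.9
```

Contact came at 62.5, against 62.4 predicted. Releasing.

```bash
python3 -m jog '[[[0,0,0,0,0,0,46],[0,0,0,0,0,0,52],[0,0,0,0,0,0,65],[0,0,0,0,0,0,85],[0,0,0,0,0,0,85]]]' 70
python3 -m jog '[[[0,0,0,0,0,0,85],[0,0,-10,0,0,0,85],[0,0,-30,0,0,0,85],[0,0,-60,0,0,0,85],[0,0,-95,0,0,0,85]]]' 70
python3 -m jog '[[[0,0,-25,0,0,0,85],[0,0,-50,0,0,0,85],[0,0,-75,0,0,0,85],[20,-30,-90,0,0,0,85],[40,-60,-90,0,0,0,85]]]' 70
python3 -m jog '[[[20,-35,0,0,0,0,85],[40,-70,0,0,0,0,85],[60,-105,0,0,0,0,85],[80,-140,0,0,0,0,85],[90,-160,0,0,0,0,85]]]' 70
python3 -m jog '[[[0,0,0,0,0,0,85],[0,0,0,0,0,0,85],[0,0,0,0,0,0,85],[0,0,0,0,0,0,85],[0,0,0,0,0,0,85]]]' 70
python3 - <<'E'
from h import *
import bench
C={n:bench.read_camera(n) for n in("top","side")}
for n,c in C.items():
    cv2.imwrite(f"pics/z_{n}.png",c["frame"]);S=cloud(c).reshape(-1,3);S=S[~np.isnan(S[:,0])];S0=cloud(pickle.load(open(f"{n}0.pkl","rb"))).reshape(-1,3);S0=S0[~np.isnan(S0[:,0])]
    for nm,p,a,b in(("big body",(664,-109),92,112),("big cap",(664,-109),120,138),("small body",(647,93),84,102),("small cap",(647,93),110,128)):
        T=S[(np.hypot(S[:,0]-p[0],S[:,1]-p[1])<38)&(S[:,2]>a)&(S[:,2]<b)]
        if len(T)>3: print(n,nm,len(T),T.mean(0).round(1),[np.round(q,1) for q in cv2.minAreaRect(T[:,:2].astype(np.float32))])
    for nm,p,r,a in(("food",(653,26),32,95),("jar",(658,-42),32,90),("spray",(669,-177),34,90),("mug",(475,3),50,15),("tape",(475,365),60,12),("wood",(536,-393),70,25)):
        f=lambda S:S[(np.hypot(S[:,0]-p[0],S[:,1]-p[1])<r)&(S[:,2]>a)&(S[:,2]<150)].mean(0).round(1)
        print(n,nm,f(S0),f(S))
E
```

```text
time_s: 41.67
position: [647.7, 92.6, 61.5]
eef_rot: [-2.129, -2.307, 0.002]
contact_force: [0.4, -0.1, 0.1]
width: 84.2
time_s: 42.08
position: [646.2, 92.5, 155.8]
eef_rot: [-2.127, -2.305, 0.007]
contact_force: [-0.2, 0.4, 1.2]
width: 85.1
time_s: 42.5
position: [587.5, 127.1, 250.8]
eef_rot: [2.132, 2.304, 0.007]
contact_force: [1.3, 0.3, 1.3]
width: 84.7
time_s: 42.92
position: [414.9, 205.9, 248.7]
eef_rot: [-2.127, -2.309, -0.001]
contact_force: [0.6, 1.1, 0.9]
width: 84.9
time_s: 43.33
position: [419.3, 204.0, 247.1]
eef_rot: [-2.131, -2.306, 0.002]
contact_force: [-0.7, -0.2, 0.2]
width: 85.0
top big body 274 [ 660.8 -107.7  103.5] [array([ 664. , -109.5]), array([50.3, 49.7]), np.float64(5.1)]
top big cap 100 [ 663.7 -109.4  127.8] [array([ 664.3, -109.8]), array([26.3, 26.8]), np.float64(71.8)]
top small body 189 [644.9  93.1  93.7] [array([648.5,  94.3]), array([45.4, 41.7]), np.float64(1.6)]
top small cap 97 [647.5  94.3 117.6] [array([647.2,  94.9]), array([25.4, 25.3]), np.float64(2.4)]
top food [650.1  26.1 118.2] [650.1  26.  118.5]
top jar [656.9 -44.7 111.7] [657.1
[... 245 characters left out ...]
.5 -119.2  102.6] [array([ 661.1, -112.1]), array([51.3, 49.8]), np.float64(3.2)]
side big cap 103 [ 660.  -113.5  126.8] [array([ 661.8, -112. ]), array([27.7, 25.9]), np.float64(51.8)]
side small body 161 [638.   85.2  92.6] [array([645.1,  92.7]), array([43.8, 46.7]), np.float64(4.3)]
side small cap 79 [644.6  90.7 116.5] [array([645.9,  92.8]), array([28.4, 26. ]), np.float64(31.1)]
side food [644.4  18.  113.6] [644.4  18.  113.4]
side jar [651.4 -51.1 107.9] [651.5 -51.1 107.9]
side spray [ 660.8 -181.2  109.1] [ 660.8 -181.   108.8]
side mug [476.3   2.7  41.1] [476.    2.7  41.1]
side tape [464.2 371.8  22. ] [464.2 371.9  21.9]
side wood [ 532.5 -400.8   39.1] [ 532.3 -400.7   39. ]
```

View pics/z_side.png

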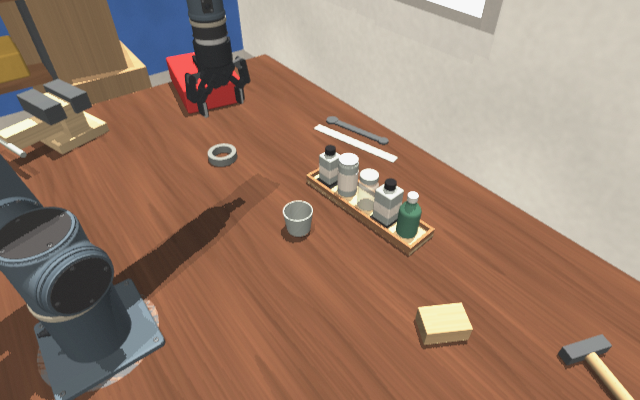

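View pics/z_top.png

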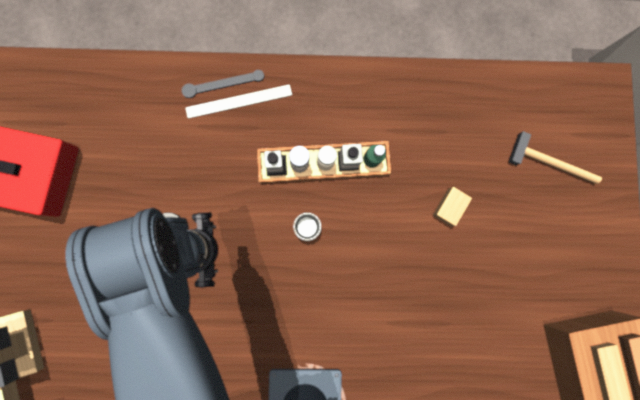

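Both tins stand in the rack (caps at (330,150) and (390,184) in the side view). Everything else matches its starting place. The tape is partly hidden by the arm in the top view, but the side view shows it unchanged.

```bash
python3 -c "
from bench import *
print(sign_off())"
```

```text
the job is handed in; nothing more can be done
None
```

I stood both tins upright on the bare bench and let them go. After both were standing there together, I set each one down on a rubber pad in the rack. The job was handed in at about 43 s of the 72 s allowed; sign-off gives no verdict, so these are my own checks.

| Tin | Pad | Centre offset, top camera | Centre offset, side camera | Contact height vs predicted |
|---|---|---|---|---|
| Big | pad2, between the jar and the spray can | within 1 mm | 3–4 mm | 69.0 vs 68.9 mm |
| Small | pad1, at the end of the row | about 2 mm | about 2 mm | 62.5 vs 62.4 mm |

- **Placing:** both tins are upright and released, well inside the 14 mm allowance. Contact heights within 0.1 mm of prediction mean neither was dropped.
- **Other objects:** the three containers, cup and wood block were within about 0.3 mm of their starting readings in both cameras.
- **Disagreement:** the top camera's tape reading differed by about 36 mm because the arm hid part of the tape. The side camera showed the tape unmoved, within 0.1 mm.
- **Joint limit:** joint 3 came right up to its range limit once while I lowered the small tin to the bench. I moved farther out before continuing, and nothing in the readings showed it passing the limit.

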